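# Strip the sliding-hook rail for washing

### The arm

A 7-joint arm with a two-finger parallel gripper is mounted at the origin on a cart in front of the work surface, level with it; the furniture and walls round the work are solid. World frame = base frame: x ahead of the robot, y to its left, z up, the work surface at z = 0. Lengths are in m, angles in rad, forces in N, time in s.
With the tool pointing down it reaches from about 0.35 to 0.9 m from the base axis. Payload 8.1 kg.
Tool frame: the origin (TCP) lies midway between the tips of the shut fingers; the grasp point (between the pads) lies 19 mm behind it; z points along the fingers, y is the line along which they close (so a half turn about z gives the same grasp; the last joint's range is limited). The gripper opens to 85 mm and grips with 20 to 120 N. Pads are 22 mm wide; open, the fingers measure 114 mm over their backs; the gripper's body (76 mm by 85 mm) begins 54 mm behind the grasp point. The pads swing forward as they close: fully open they stand 13 mm farther back than shut.
Start: joints at [-1.205, 0.434, 0.025, 1.573, -0.012, 1.134, -0.075], TCP at [0.282, 0.558, 0.231] pointing down, gripper open.
Joint ranges: [-2.62, 2.62], [-0.44, 2.09], [-1.27, 1.32], [0.08, 2.57], [-1.32, 4.46], [0.12, 2], [-2.74, 2.74]. Speed limits (rad/s): [2.22, 2.22, 3.01, 3.01, 3.14, 3.14, 3.14].

### API

Orientations are given as a unit quaternion [w, x, y, z].
In Python, from rig import ctrl, read_camera, order gives the robot as it stands.
- The arm moves only by the tool move_arm, never from a script. Its argument "rows" is a list of rows, each an object of numbers: "tx", "ty", "tz": the shift along the tool's x, y, z in m; "spin": the turn about the tool's z in degrees. A call has 1 to 20 rows; each row shifts and turns the commanded pose from where the row before left it, along the tool's axes as they then stand; what a row does not reach is not made up. A row lasts 1/12 s, in which the tool goes at most 41.7 mm and 7.16 degrees, less where a joint would pass 70% of its speed; a pose out of reach is approached as far as the arm can. A call is refused whole if a number of a shift passes 0.0417 or a number of a turn 7.16, either way. A call with a gripper value outside its range is refused whole. "claw" is the opening, from 0 (shut) to 1 (fully open), set as the call begins (left out, the last holds). The fingers move at their own pace and stop on an object; "newtons" is the grip in N (left out, the last holds). Time passes only in rows, so rows that do not move let the fingers close. It gives the time, the measured TCP pose, the force, the opening and the grip force at its end, in the units of the state.
- ctrl.read_state(): the state, without advancing time (a new reading comes with each control period).
- read_camera(name): name is "side" or "top" or "wrist"; returns a dict with "frame" (420x560x3 uint8, red, green, blue), "mtx" (3x3 intrinsics, pixels), "R" (3x3) and "t" (3): a world point X has camera coordinates R X + t; the wrist camera has in their place "T_tool_cam" (4x4, takes a point from camera to tool coordinates, whose origin is the TCP and whose axes are the flange's). Camera axes: x right, y down, z forward; pixel columns grow to the right and rows downward; lengths in m; the calibration is good to about 2 mm. The wrist camera is an equidistant fisheye: a pixel r from the principal point sees the ray r / f radians off the axis. A picture is of the moment at which its call begins: read the wrist's pose just before it. There is no depth.
- order.job_done(): hands the job in; it is judged then, once.
The state is a dict: "clock": time; "joint_positions": joint angles; "qvel": joint speeds; "tau": joint torques, N m; "eef_pos": TCP position; "tool_rot": TCP orientation; "contact_force": force on the tool from outside, world axes, zero at the start; "moment": the same for the moment, N m; "width": finger opening in m; "grip_force": force on a finger pad.
Only numpy, scipy, OpenCV 4.12 (cv2) and the standard library are available. Lean on these libraries where they do the work, as an engineer would, in place of code of your own. Each camera call takes 0.05 s, during which the arm holds its last target. There are 200 camera calls.

### The job

Strip the hook rail for washing: take every measuring cup off its hook, and the blue one off the table, and stand them all upright on the drying mat. Draw the red end gate fully open, slide each hook carrier along the track to the open end, lift it off and put it in the wash tub; when all three are in the tub, push the gate fully shut again. Leave everything else where it stands.

Things in the scene. Friction and masses are not known exactly. Their poses are not given: they have to be found in the camera images.
- rail: aluminium T-track fixed to the table, slot upward along its y. Origin: on the table under the middle of its slotted part (y -150 to 150 mm). Channel floor 8 mm above the table, 42 mm wide, 13 mm high; lips above it leave a 20 mm slot, top at 28 mm. The -y end is capped, the +y end open. Carriers stand in it with the same axes as the rail, hooks to its -x.
- mouth (a point): the track's open end: end of the slot at rail y = 150 mm, on the channel floor. Beyond it lies a bare landing plate (top 8 mm high, up to rail y 235 mm): a carrier whose centre has passed rail y 172 mm has its whole foot out of the lips and lifts straight up; about 190 mm is good.
- gate (a joint): end gate: a steel bolt that slides along the rail's x across the open end. 0 = shut (blocks the mouth); 0.045 m = drawn fully open, towards the rail's -x; feet pass from about 0.036 on. Friction about 2 N; it stays where it is left.
- gate_tab (a point): centre of the top of the gate's red thumb tab, 67 mm above the table; moves with the gate. The tab is 20 mm along the rail's x, 14 mm along its y, and stands 23 to 67 mm above the table; pinch it from above across the rail's y.
- carrier_a: sliding hook carrier, loose, 400 g, captive in the track, black and aluminium. Origin: centre of the foot's underside; z up the post, hook to -x. Foot 34 (x) x 40 (y) x 9 mm, 12 mm neck, flange 40 x 40 mm at z 23 to 26, post 16 x 16 mm up to z 142. Grip the post from above at z 124 mm, fingers closing along y with the hook between them.
- hook_a (a point): corner of carrier_a's hook: 8 x 8 mm square steel, going out level from the post at z 125 mm to x -70 mm (this point), then up; its tip's top is at z 138 mm. A cup hangs on it with its loop's plane 43 to 54 mm before the post and its origin 44 mm above the carrier's: lift it 11 to 35 mm, then draw it off to -x. All three are alike.
- carrier_b: second hook carrier, the same in all as carrier_a; at the start in the middle of the three (carrier_c is nearest the open end).
- carrier_c: third hook carrier, the same in all as carrier_a; at the start the one nearest the open end.
- cup_red: steel measuring cup, 60 mm across, 36 mm high, flat bottom, with a fixed upright red loop; 92 mm high in all, 80 g. Origin: centre of underside, z up, y across the loop. The loop's top (z 62 to 92 mm) is 28 mm wide along y, 8 mm thick, open 18 mm wide below a top bar (underside z 85); grip it from above across y at z 80. Hangs on one of the carriers' hooks at the start, or is absent.
- cup_yellow: steel measuring cup, 54 mm across, 36 mm high, flat bottom, with a fixed upright yellow loop; 92 mm high in all, 80 g. Origin: centre of underside, z up, y across the loop. The loop's top (z 62 to 92 mm) is 28 mm wide along y, 8 mm thick, open 18 mm wide below a top bar (underside z 85); grip it from above across y at z 80. Hangs on one of the carriers' hooks at the start, or is absent.
- cup_green: steel measuring cup, 48 mm across, 36 mm high, flat bottom, with a fixed upright green loop; 92 mm high in all, 80 g. Origin: centre of underside, z up, y across the loop. The loop's top (z 62 to 92 mm) is 28 mm wide along y, 8 mm thick, open 18 mm wide below a top bar (underside z 85); grip it from above across y at z 80. Hangs on one of the carriers' hooks at the start, or is absent.
- cup_blue: steel measuring cup, 60 mm across, 36 mm high, flat bottom, with a fixed upright blue loop; 92 mm high in all, 80 g. Origin: centre of underside, z up, y across the loop. The loop's top (z 62 to 92 mm) is 28 mm wide along y, 8 mm thick, open 18 mm wide below a top bar (underside z 85); grip it from above across y at z 80. Stands on the table before the rail.
- mat: blue ribbed drying mat, 260 (x) x 190 (y) x 6 mm, fixed to the table. Origin: centre of its underside. Mat and tub lie left and right of the rail, either way round.
- tub: grey wash tub, open at the top, 250 (x) x 180 (y) x 60 mm high (rim bead to 64 mm), walls and floor 5 mm, fixed. Origin: centre of its underside. It has room for the three carriers standing on their feet.
- sumac_jar: bystander, to be left alone: squat jar with black lid, 88x90x71 mm. Origin: centre of its underside.
- cinnamon: bystander, to be left alone: spice jar with cream lid, 56x56x111 mm. Origin: centre of its underside.
- mill_1: bystander, to be left alone: small clear shaker, 44x44x90 mm. Origin: centre of its underside.
- spice_jar_1: bystander, to be left alone: tall spice jar with red lid, 45x45x108 mm. Origin: centre of its underside.
- tin_1: bystander, to be left alone: green tin, 57x57x72 mm. Origin: centre of its underside.

How it is judged:
On the way, in this order (a step that is already met when the one before it is completed fails the run):
1. the end gate is drawn open (value of joint gate above 0.034 m), for 0.2 s.
2. all three carriers are off the track and in the wash tub, with the gate still open (x of carrier_a in the frame of tub between -0.12 and 0.12 m and y of carrier_a in the frame of tub between -0.085 and 0.085 m and z of each of carrier_a, carrier_b, carrier_c in the frame of tub below 0.055 m and x of carrier_b in the frame of tub between -0.12 and 0.12 m and y of carrier_b in the frame of tub between -0.085 and 0.085 m and x of carrier_c in the frame of tub between -0.12 and 0.12 m and y of carrier_c in the frame of tub between -0.085 and 0.085 m and value of joint gate above 0.02 m), for 0.2 s.
At the end, for the whole second after the job is handed in: All cups upright (0.15 rad) on the mat (centre within 115 mm in x, 80 mm in y of the mat's), three carriers in the tub (origin within 120 mm in x, 85 mm in y of the tub's, under 55 mm up), gate shut within 6 mm, all at rest (x of carrier_a in the frame of tub between -0.12 and 0.12 m and y of carrier_a in the frame of tub between -0.085 and 0.085 m and z of each of carrier_a, carrier_b, carrier_c in the frame of tub below 0.055 m and x of carrier_b in the frame of tub between -0.12 and 0.12 m and y of carrier_b in the frame of tub between -0.085 and 0.085 m and x of carrier_c in the frame of tub between -0.12 and 0.12 m and y of carrier_c in the frame of tub between -0.085 and 0.085 m and x of cup_red in the frame of mat between -0.115 and 0.115 m and y of cup_red in the frame of mat between -0.08 and 0.08 m and z of each of cup_red, cup_yellow, cup_green, cup_blue in the frame of mat below 0.016 m and angle between each of cup_red, cup_yellow, cup_green, cup_blue's own z axis and vertical below 0.15 rad and x of cup_yellow in the frame of mat between -0.115 and 0.115 m and y of cup_yellow in the frame of mat between -0.08 and 0.08 m and x of cup_green in the frame of mat between -0.115 and 0.115 m and y of cup_green in the frame of mat between -0.08 and 0.08 m and x of cup_blue in the frame of mat between -0.115 and 0.115 m and y of cup_blue in the frame of mat between -0.08 and 0.08 m and linear speed of each of carrier_a, carrier_b, carrier_c, cup_red, cup_yellow, cup_green, cup_blue below 0.03 m/s and value of joint gate below 0.006 m); the robot touches nothing.
It fails at once if a bystander is shoved more than 40 mm or knocked over (distance of any of sumac_jar, cinnamon, mill_1, spice_jar_1, tin_1 from where it was at the start of the episode above 0.04 m or angle between any of sumac_jar, cinnamon, mill_1, spice_jar_1, tin_1's own z axis and vertical above 0.6 rad).
Of cup_red, cup_yellow, cup_green only 1 to 3 are there at a start; the rules pass over those that are not, and their reading is None.
At some moment in a run one of cup_blue may be knocked a few centimetres aside while the robot is not near it.
Once in a run the grip may slacken for a moment while it holds something.
It also fails if it takes over 210 s, if anything falls off the work surface, if the arm or the gripper's body presses on something with over 40 N, if the wrist force passes 120 N, or if a joint passes its speed limit or range.

## Working session

There is one attempt and no reset: what is moved stays moved. The work goes in short steps, Python scripts to look and compute and a tool call to move; the robot and the scene stay as the last step left them, time stands still between calls to the robot, and variables do not carry over. Pictures are saved under pics/ and viewed, at most 14 in all, crops included, and the job is handed in when it is done.

Besides the shell and the picture viewer there is one more tool, called after ">>>" as name(argument=value, ...), one argument or row to a line, values as JSON. move_arm: Moves the arm, as the interface text tells. Its arguments: {"type":"object","properties":{"rows":{"type":"array"},"claw":{"type":"number"},"newtons":{"type":"number"}},"required":["rows"]}

```bash
mkdir -p pics; cat > h.py <<'E'
import numpy as np,cv2
from rig import ctrl,read_camera,order
def snap(n,name):
    c=read_camera(n); cv2.imwrite(f'pics/{name}.png',c['frame'][:,:,::-1]); np.savez(f'pics/{name}.npz',**c); return c
def ray(c,uv):
    d=np.linalg.inv(c['mtx'])@np.array([uv[0],uv[1],1.]); R=c['R']; return -R.T@c['t'],R.T@d
def onz(c,uv,z):
    o,d=ray(c,uv); return o+d*(z-o[2])/d[2]
def proj(c,X):
    p=c['mtx']@(c['R']@np.array(X,float)+c['t']); return p[:2]/p[2]
E
python3 - <<'E'
from h import *
for n in('top','side'):
    c=snap(n,n+'0'); print(n,c['mtx'].tolist(),c['R'].round(3).tolist(),(-c['R'].T@c['t']).round(3))
s=ctrl.read_state(); print({k:np.round(v,3).tolist() for k,v in s.items()})
E
```

```text
top [[526.8084427621791, 0.0, 277.65548386848957], [0.0, 526.8084427621791, 200.0644967381667], [0.0, 0.0, 1.0]] [[0.253, -0.967, -0.008], [-0.884, -0.228, -0.407], [0.392, 0.11, -0.913]] [-0.018 -0.189  1.577]
side [[490.0352742568491, 0.0, 276.35233929355843], [0.0, 490.0352742568491, 217.19249202857938], [0.0, 0.0, 1.0]] [[-0.994, -0.112, -0.009], [-0.056, 0.569, -0.82], [0.097, -0.815, -0.572]] [0.494 1.094 0.886]
{'clock': 0.1, 'joint_positions': [-1.205, 0.435, 0.025, 1.574, -0.012, 1.134, -0.075], 'qvel': [-0.001, -0.001, -0.001, -0.002, -0.001, 0.001, -0.0], 'tau': [0.003, -67.176, 1.028, -31.691, 0.016, 0.007, 0.0], 'eef_pos': [0.282, 0.557, 0.231], 'tool_rot': [-0.0, 0.232, 0.973, -0.001], 'contact_force': [-0.186, 0.833, -0.037], 'moment': [0.01, -0.019, -0.036], 'grip_force': 0.0, 'width': 0.085}
```

View pics/top0.png

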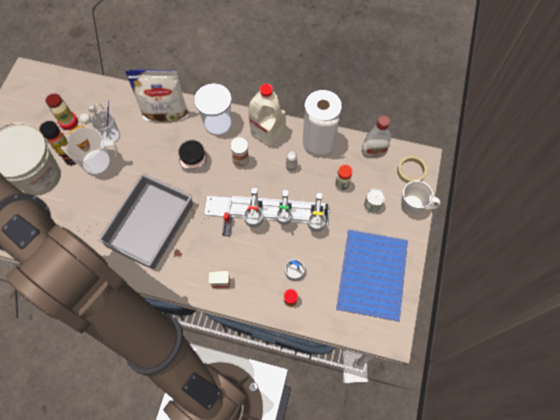

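View pics/side0.png

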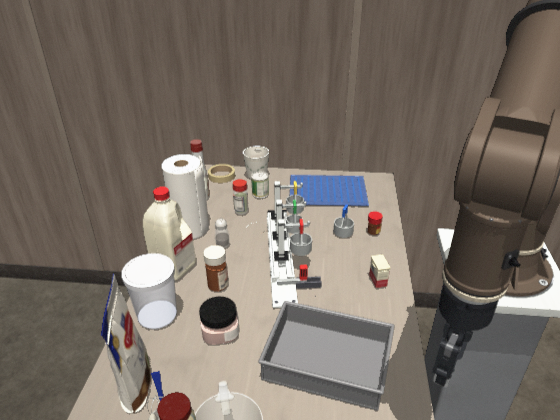

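Top view: rail runs from the open end at (207,205) to about (327,215). Red, green and yellow cups hang at (254,213), (285,212) and (318,220), and the blue cup is at (294,270). The tub is left at (148,221), the mat right at (373,274). The side view matches this. I'll crop in for detail.

```bash
python3 - <<'E'
from h import *
c=np.load('pics/top0.npz'); f=c['frame'][:,:,::-1]
cv2.imwrite('pics/c1.png',cv2.resize(f[180:290,195:340],None,fx=5.4,fy=5.4,interpolation=cv2.INTER_CUBIC))
f=np.load('pics/side0.npz')['frame'][:,:,::-1]
cv2.imwrite('pics/c2.png',cv2.resize(f[170:310,230:400],None,fx=4.2,fy=4.2,interpolation=cv2.INTER_CUBIC))
# mat
hsv=cv2.cvtColor(c['frame'],cv2.COLOR_RGB2HSV)
m=cv2.inRange(hsv,(100,120,60),(125,255,255)); m[:, :335]=0
cs=max(cv2.findContours(m,0,2)[0],key=cv2.contourArea)
b=cv2.boxPoints(cv2.minAreaRect(cs)); print(b)
P=np.array([onz(c,p,.006) for p in b]); print('mat',P.round(3),P.mean(0).round(3))
# tub rim corners by eye
P=np.array([onz(c,p,.064) for p in [(146,177),(193,209),(153,266),(104,230)]]);print('tub',P.round(3),P.mean(0).round(3))
E
```

```text
[[336.6127  310.01733]
 [348.7977  230.815  ]
 [410.11563 240.24854]
 [397.93063 319.45087]]
mat [[ 0.353 -0.261  0.006]
 [ 0.609 -0.246  0.006]
 [ 0.626 -0.439  0.006]
 [ 0.371 -0.443  0.006]] [ 0.49  -0.347  0.006]
tub [[0.604 0.423 0.064]
 [0.536 0.241 0.064]
 [0.33  0.299 0.064]
 [0.4   0.485 0.064]] [0.468 0.362 0.064]
```

View pics/c1.png

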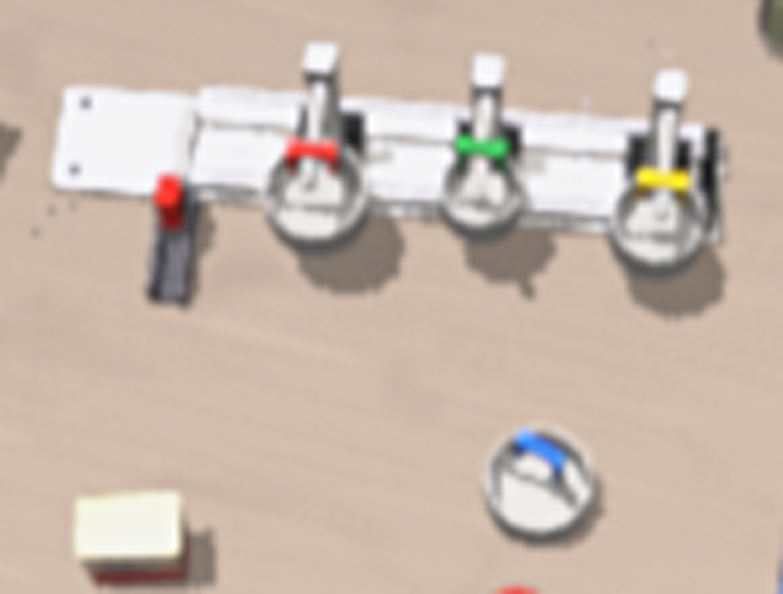

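View pics/c2.png

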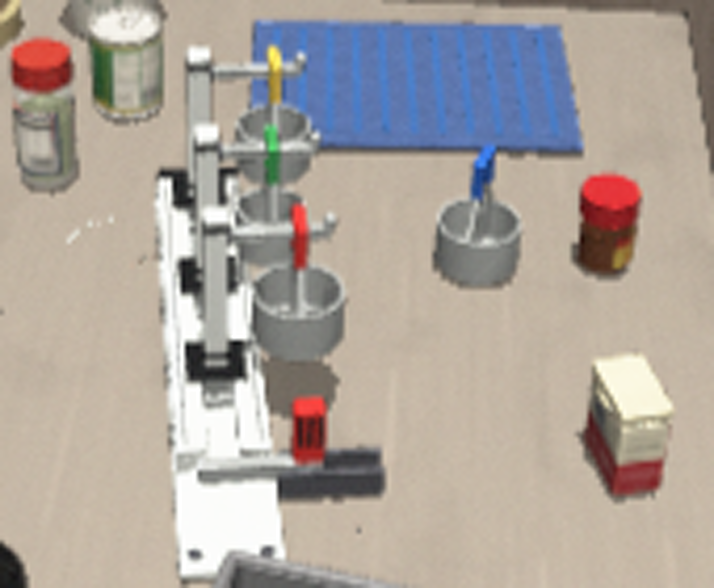

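The crops show the post tops (z 150 mm) at crop-1 pixels (320,60), (488,70) and (669,87). The loops are at (312,152), (482,147) and (663,180), the gate tab top is at (168,188), and the blue loop is at (541,449), rotated.

```bash
cat >> h.py <<'E'
def tri(a,ua,b,ub):
    oa,da=ray(a,ua);ob,db=ray(b,ub);da/=np.linalg.norm(da);db/=np.linalg.norm(db)
    k=np.linalg.lstsq(np.c_[da,-db],ob-oa,rcond=None)[0]
    p,q=oa+da*k[0],ob+db*k[1]; return (p+q)/2,np.linalg.norm(p-q)
E
python3 - <<'E'
from h import *
t=np.load('pics/top0.npz');s=np.load('pics/side0.npz')
T=lambda u,v:(u/5.4+195-.4,v/5.4+180-.4); S=lambda u,v:(u/4.2+230-.4,v/4.2+170-.4)
pts=dict(postc=((320,60),(215,216),.15),postb=((488,70),(207,132),.15),posta=((669,87),(199,54),.15),
 tab=((168,186),(309,402),.067),red=((312,148),(300,212),.144),green=((482,143),(272,130),.144),yel=((663,176),(274,52),.144),blue=((541,445),(487,151),.092),
 platecornF=((65,90),None,.008),platecornN=((53,188),None,.008))
R={}
for k,(a,b,z) in pts.items():
    p=onz(t,T(*a),z); R[k]=p
    print(k,'top',p.round(3),*( (onz(s,S(*b),z).round(3),[x.round(3) for x in tri(t,T(*a),s,S(*b))]) if b else ()))
d=R['postc']-R['posta']; print('rail y dir deg',np.degrees(np.arctan2(d[1],d[0])))
d=R['platecornF']-R['platecornN'];print('rail x dir deg',np.degrees(np.arctan2(d[1],d[0])))
# color mask centroids for loops
for n,c in(('top',t),('side',s)):
    hsv=cv2.cvtColor(c['frame'],cv2.COLOR_RGB2HSV)
    for k,lo,hi in(('blue',(105,140,80),(120,255,255)),('red',(0,190,120),(6,255,255)),('green',(50,120,80),(75,255,255)),('yel',(22,180,120),(32,255,255))):
        m=cv2.inRange(hsv,lo,hi); n_,_,st,ce=cv2.connectedComponentsWithStats(m)
        print(n,k,[(ce[i].round(1).tolist(),int(st[i][4]),st[i][:4].tolist()) for i in range(1,n_) if 8<st[i][4]<400 and 180<ce[i][0]<420 and 150<ce[i][1]<330])
E
```

```text
postc top [0.606 0.059 0.15 ] [0.605 0.062 0.15 ] [array([0.606, 0.06 , 0.148]), np.float64(0.001)]
postb top [ 0.623 -0.032  0.15 ] [ 0.621 -0.032  0.15 ] [array([ 0.622, -0.032,  0.151]), np.float64(0.003)]
posta top [ 0.638 -0.131  0.15 ] [ 0.637 -0.131  0.15 ] [array([ 0.638, -0.131,  0.15 ]), np.float64(0.001)]
tab top [0.544 0.137 0.067] [0.541 0.135 0.067] [array([0.542, 0.137, 0.069]), np.float64(0.003)]
red top [0.556 0.05  0.144] [0.554 0.044 0.144] [array([0.554, 0.05 , 0.148]), np.float64(0.001)]
green top [ 0.583 -0.039  0.144] [ 0.579 -0.048  0.144] [array([ 0.579, -0.04 ,  0.15 ]), np.float64(0.002)]
yel top [ 0.588 -0.14   0.144] [ 0.586 -0.148  0.144] [array([ 0.586, -0.14 ,  0.149]), np.float64(0.001)]
blue top [ 0.439 -0.109  0.092] [ 0.434 -0.116  0.092] [array([ 0.436, -0.109,  0.097]), np.float64(0.004)]
platecornF top [0.61  0.228 0.008]
platecornN top [0.547 0.216 0.008]
rail y dir deg 99.58368894957232
rail x dir deg 11.417604976527203
top blue [([377.1, 239.9], 138, [352, 235, 51, 11]), ([376.2, 246.4], 142, [351, 241, 51, 12]), ([375.0, 252.9], 139, [350, 2
[... 629 characters left out ...]
)]
side blue [([301.5, 179.0], 10, [301, 177, 2, 5]), ([308.2, 188.3], 30, [308, 177, 2, 24]), ([314.5, 188.7], 47, [314, 177, 2, 24]), ([321.0, 188.7], 49, [320, 177, 3, 25]), ([327.3, 188.7], 46, [326, 177, 4, 25]), ([333.8, 189.1], 46, [332, 177, 4, 25]), ([340.4, 189.6], 46, [339, 177, 4, 25]), ([346.8, 189.2], 48, [345, 177, 5, 25]), ([353.3, 189.4], 49, [351, 178, 6, 24]), ([359.8, 189.6], 47, [357, 178, 6, 24]), ([301.6, 191.2], 15, [301, 187, 2, 9]), ([344.7, 209.5], 41, [343, 204, 5, 13])]
side red [([236.6, 187.6], 18, [234, 186, 6, 5]), ([300.8, 227.2], 12, [300, 223, 2, 10]), ([302.2, 272.7], 37, [300, 266, 7, 13])]
side green [([294.3, 206.1], 29, [293, 200, 3, 13])]
side yel []
```

```bash
cat >> h.py <<'E'
def plan(x,y,z,yaw):
    """tool-axis shift (after spinning) to bring TCP to x,y,z with tool y at yaw deg"""
    s=ctrl.read_state(); w,a,b,c=s['tool_rot']
    cur=np.degrees(np.arctan2(1-2*(a*a+c*c),2*(a*b-w*c))); sp=-(((yaw-cur)+90)%180-90)
    th=np.radians(cur-sp); d=np.array([x,y,z])-s['eef_pos']
    Y=np.array([np.cos(th),np.sin(th)]);X=np.array([-Y[1],Y[0]])
    print('t%.1f spin %.1f tx %.4f ty %.4f tz %.4f'%(s['clock'],sp,X@d[:2],Y@d[:2],-d[2]),'width',round(float(s['width']),4),'pos',np.round(s['eef_pos'],3),'yaw',round(cur,1),'j7',round(float(s['joint_positions'][6]),2))
E
python3 - <<'E'
from h import *
t=np.load('pics/top0.npz');T=lambda u,v:(u/5.4+195-.4,v/5.4+180-.4)
a,b=onz(t,T(517,440),.09),onz(t,T(567,463),.09);d=a-b;print('blue',a,b,np.degrees(np.arctan2(d[1],d[0])),np.linalg.norm(d))
f=t['frame'].astype(int);s=np.load('pics/side0.npz')
hsv=cv2.cvtColor(t['frame'],cv2.COLOR_RGB2HSV)
m=cv2.inRange(hsv,(0,0,60),(180,45,160));m[:,:95]=0;m[:,200:]=0;m[:170]=0;m[280:]=0
m=cv2.morphologyEx(m,2,np.ones((3,3)))
cs=max(cv2.findContours(m,0,2)[0],key=cv2.contourArea);bx=cv2.approxPolyDP(cv2.convexHull(cs),6,True)[:,0];print(bx.tolist())
P=np.array([onz(t,p,.06) for p in bx]);print(P.round(3))
P=np.array([onz(s,p,.064) for p in [(281,310),(393,345),(383,397),(263,353)]]);print('side tub rim',P.round(3),P.mean(0).round(3))
P=np.array([onz(s,p,.006) for p in [(289,177),(363,178),(369,205),(290,204)]]);print('side mat',P.round(3),P.mean(0).round(3))
plan(.437,-.109,.2,150)
E
```

```text
blue [ 0.4395003  -0.09587779  0.09      ] [ 0.43370446 -0.12527636  0.09      ] 78.84733182081725 0.029964434316487588
[[145, 176], [197, 207], [150, 279], [125, 279], [102, 258], [101, 237]]
[[0.608 0.429 0.06 ]
 [0.547 0.233 0.06 ]
 [0.291 0.295 0.06 ]
 [0.272 0.367 0.06 ]
 [0.316 0.458 0.06 ]
 [0.378 0.487 0.06 ]]
side tub rim [[0.581 0.294 0.064]
 [0.333 0.372 0.064]
 [0.363 0.502 0.064]
 [0.606 0.422 0.064]] [0.471 0.398 0.064]
side mat [[ 0.626 -0.412  0.006]
 [ 0.365 -0.43   0.006]
 [ 0.352 -0.257  0.006]
 [ 0.607 -0.238  0.006]] [ 0.488 -0.335  0.006]
t0.1 spin -86.9 tx 0.4995 ty -0.4671 tz 0.0306 width 0.0852 pos [0.282 0.557 0.231] yaw 63.1 j7 -0.08
```

>>> move_arm(
  rows=[
    {"spin":-5.2},
    {"spin":-5.2},
    {"spin":-5.3},
    {"tx":-0.0156,"ty":-0.0347},
    {"tx":-0.0156,"ty":-0.0347},
    {"tx":-0.0156,"ty":-0.0347},
    {"tx":-0.0156,"ty":-0.0347},
    {"tx":-0.0156,"ty":-0.0347},
    {"tx":-0.0156,"ty":-0.0347},
    {"tx":-0.0156,"ty":-0.0347},
    {"tx":-0.0156,"ty":-0.0347},
    {"tx":-0.0156,"ty":-0.0347},
    {"tx":-0.0156,"ty":-0.0347},
    {"tx":-0.0156,"ty":-0.0347},
    {"tx":-0.0156,"ty":-0.0347},
    {"tx":-0.0156,"ty":-0.0347},
    {"tx":-0.0156,"ty":-0.0347},
    {"tx":-0.0156,"ty":-0.0347},
    {"tx":-0.0156,"ty":-0.0347},
  ],
  claw=0.65,
  newtons=50,
)

```text
schema error: expected keys tx, ty, tz, spin
```

```bash
python3 - <<'E'
from h import *
plan(.437,-.110,.2,78.8); s=ctrl.read_state()
c=snap('wrist','w1'); print(c['mtx'].round(1).tolist(),c['T_tool_cam'].round(3).tolist())
c=snap('top','t1');hsv=cv2.cvtColor(c['frame'],cv2.COLOR_RGB2HSV);m=cv2.inRange(hsv,(105,140,80),(120,255,255));m[:,:270]=0;m[:,320:]=0;n,_,st,ce=cv2.connectedComponentsWithStats(m);print(st.tolist(),ce.round(1).tolist())
E
```

```text
t0.1 spin -15.7 tx -0.2814 ty -0.6244 tz 0.0306 width 0.0852 pos [0.282 0.557 0.231] yaw 63.1 j7 -0.08
[[325.2, 0.0, 279.6], [0.0, 325.2, 208.3], [0.0, 0.0, 1.0]] [[0.001, -0.954, -0.3, 0.077], [1.0, 0.001, 0.0, -0.0], [-0.0, -0.3, 0.954, -0.141], [0.0, 0.0, 0.0, 1.0]]
[[0, 0, 560, 420, 235179], [291, 261, 8, 6, 21]] [[279.5, 209.5], [295.0, 262.8]]
```

View pics/w1.png

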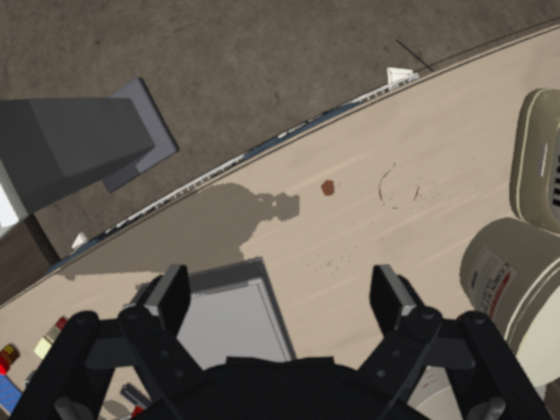

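The wrist picture, still at the start pose, shows the tub corner near (262,258). The move was refused because every row needs all four keys.

>>> move_arm(
  rows=[
    {"tx":0,"ty":0,"tz":0,"spin":-5.2},
    {"tx":0,"ty":0,"tz":0,"spin":-5.2},
    {"tx":0,"ty":0,"tz":0,"spin":-5.3},
    {"tx":-0.0166,"ty":-0.0367,"tz":0,"spin":0},
    {"tx":-0.0166,"ty":-0.0367,"tz":0,"spin":0},
    {"tx":-0.0166,"ty":-0.0367,"tz":0,"spin":0},
    {"tx":-0.0166,"ty":-0.0367,"tz":0,"spin":0},
    {"tx":-0.0166,"ty":-0.0367,"tz":0,"spin":0},
    {"tx":-0.0166,"ty":-0.0367,"tz":0,"spin":0},
    {"tx":-0.0166,"ty":-0.0367,"tz":0,"spin":0},
    {"tx":-0.0166,"ty":-0.0367,"tz":0,"spin":0},
    {"tx":-0.0166,"ty":-0.0367,"tz":0,"spin":0},
    {"tx":-0.0166,"ty":-0.0367,"tz":0,"spin":0},
    {"tx":-0.0166,"ty":-0.0367,"tz":0,"spin":0},
    {"tx":-0.0166,"ty":-0.0367,"tz":0,"spin":0},
    {"tx":-0.0166,"ty":-0.0367,"tz":0,"spin":0},
    {"tx":-0.0166,"ty":-0.0367,"tz":0,"spin":0},
    {"tx":-0.0166,"ty":-0.0367,"tz":0,"spin":0},
    {"tx":-0.0166,"ty":-0.0367,"tz":0,"spin":0},
    {"tx":-0.0158,"ty":-0.0372,"tz":0,"spin":0},
  ],
  claw=0.65,
  newtons=50,
)

```text
clock: 1.87
eef_pos: [0.4377, -0.1114, 0.2316]
tool_rot: [0.0, 0.097, 0.995, 0.0]
contact_force: [1.0, 0.7, -0.2]
width: 0.0552
grip_force: 0.0
```

```bash
python3 - <<'E'
from h import *
plan(.437,-.110,.2,78.8)
c=snap('wrist','w2')
E
```

```text
t1.9 spin 0.1 tx 0.0009 ty 0.0013 tz 0.0316 width 0.0552 pos [ 0.438 -0.111  0.232] yaw 78.9 j7 1.6
```

View pics/w2.png

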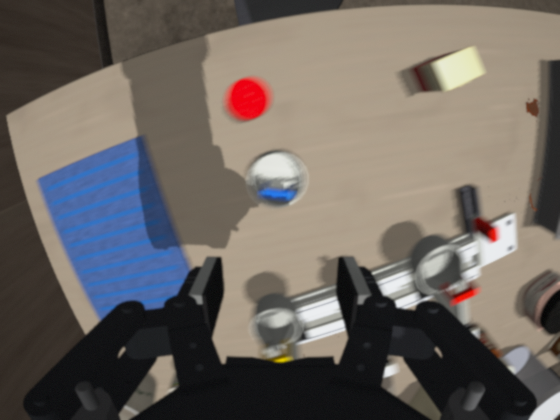

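The blue loop sits at (278,193), level in the wrist view and so aligned with tool y. I'll descend, grip and lift.

>>> move_arm(
  rows=[
    {"tx":0.001,"ty":0.001,"tz":0.03,"spin":0},
    {"tx":0,"ty":0,"tz":0.03,"spin":0},
    {"tx":0,"ty":0,"tz":0.03,"spin":0},
    {"tx":0,"ty":0,"tz":0.03,"spin":0},
    {"tx":0,"ty":0,"tz":0.025,"spin":0},
    {"tx":0,"ty":0,"tz":0.02,"spin":0},
    {"tx":0,"ty":0,"tz":0.007,"spin":0},
    {"tx":0,"ty":0,"tz":0,"spin":0},
  ],
)

```text
clock: 2.58
eef_pos: [0.4357, -0.1082, 0.0581]
tool_rot: [-0.002, 0.097, 0.995, -0.0]
contact_force: [-0.1, 0.5, 0.5]
width: 0.0554
grip_force: 0.0
```

>>> move_arm(
  rows=[
    {"tx":0,"ty":0,"tz":0,"spin":0},
    {"tx":0,"ty":0,"tz":0,"spin":0},
    {"tx":0,"ty":0,"tz":0,"spin":0},
    {"tx":0,"ty":0,"tz":0,"spin":0},
    {"tx":0,"ty":0,"tz":0,"spin":0},
    {"tx":0,"ty":0,"tz":0,"spin":0},
    {"tx":0,"ty":0,"tz":-0.02,"spin":0},
    {"tx":0,"ty":0,"tz":-0.03,"spin":0},
  ],
  claw=0,
)

```text
clock: 3.25
eef_pos: [0.4352, -0.108, 0.1088]
tool_rot: [-0.002, 0.097, 0.995, -0.0]
contact_force: [0.2, -0.3, -1.2]
width: 0.0271
grip_force: 49.9
```

```bash
python3 - <<'E'
from h import *
plan(.555,-.393,.125,94)
snap('wrist','w3')
# tub from wrist view start image? cast later
E
```

```text
t3.2 spin -15.2 tx -0.0996 ty -0.2927 tz -0.0162 width 0.0271 pos [ 0.435 -0.108  0.109] yaw 78.8 j7 1.71
```

View pics/w3.png

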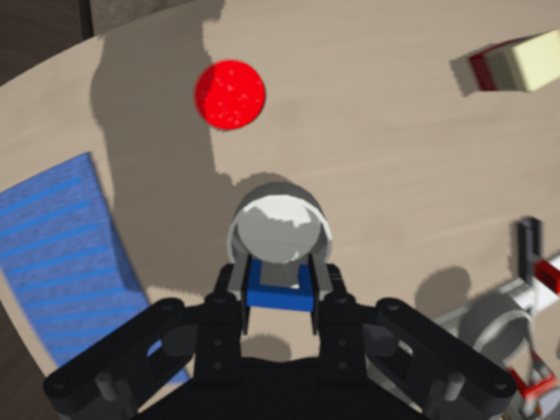

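The cup is held (width 27 mm). I'll carry it to the near middle of the mat.

>>> move_arm(
  rows=[
    {"tx":-0.0032,"ty":-0.0298,"tz":0,"spin":0},
    {"tx":-0.0032,"ty":-0.0298,"tz":0,"spin":0},
    {"tx":-0.0032,"ty":-0.0298,"tz":0,"spin":0},
    {"tx":-0.0032,"ty":-0.0298,"tz":0,"spin":0},
    {"tx":-0.0032,"ty":-0.0298,"tz":0,"spin":0},
    {"tx":-0.0032,"ty":-0.0298,"tz":0,"spin":0},
    {"tx":-0.0032,"ty":-0.0298,"tz":0,"spin":0},
    {"tx":-0.0032,"ty":-0.0298,"tz":0,"spin":0},
    {"tx":0,"ty":0,"tz":0.02,"spin":0},
    {"tx":0,"ty":0,"tz":0.014,"spin":0},
    {"tx":0,"ty":0,"tz":0.008,"spin":0},
    {"tx":0,"ty":0,"tz":0.001,"spin":0},
    {"tx":0,"ty":0,"tz":0,"spin":0},
  ],
)

```text
clock: 4.38
eef_pos: [0.4158, -0.3473, 0.0666]
tool_rot: [0.0, 0.097, 0.995, -0.0]
contact_force: [0.5, -0.6, -1.6]
width: 0.0268
grip_force: 50.6
```

>>> move_arm(
  rows=[
    {"tx":0,"ty":0,"tz":0,"spin":0},
    {"tx":0,"ty":0,"tz":0,"spin":0},
    {"tx":0,"ty":0,"tz":0,"spin":0},
    {"tx":0,"ty":0,"tz":0,"spin":0},
    {"tx":0,"ty":0,"tz":-0.02,"spin":0},
    {"tx":0,"ty":0,"tz":-0.04,"spin":0},
    {"tx":0,"ty":0,"tz":-0.04,"spin":0},
    {"tx":0,"ty":0,"tz":-0.04,"spin":0},
  ],
  claw=0.65,
)

```text
clock: 5.05
eef_pos: [0.4152, -0.3468, 0.2078]
tool_rot: [-0.001, 0.097, 0.995, 0.0]
contact_force: [0.6, -0.2, -0.4]
width: 0.0553
grip_force: 0.0
```

```bash
python3 - <<'E'
from h import *
plan(.587,-.140,.205,99.6)
snap('wrist','w4');c=snap('top','t2');print(proj(c,(.414,-.347,.092)))
hsv=cv2.cvtColor(c['frame'],cv2.COLOR_RGB2HSV)
E
```

```text
t5.0 spin -20.8 tx -0.2039 ty 0.1753 tz 0.0028 width 0.0553 pos [ 0.415 -0.347  0.208] yaw 78.8 j7 2.16
[373.26503586 290.27510295]
```

View pics/w4.png

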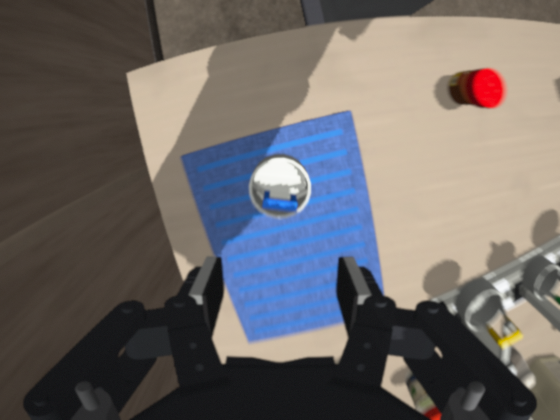

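The blue cup stands on the mat. Next is yellow.

>>> move_arm(
  rows=[
    {"tx":0,"ty":0,"tz":0,"spin":-5.2},
    {"tx":0,"ty":0,"tz":0,"spin":-5.2},
    {"tx":0,"ty":0,"tz":0,"spin":-5.2},
    {"tx":0,"ty":0,"tz":0,"spin":-5.2},
    {"tx":-0.0255,"ty":0.0219,"tz":0,"spin":0},
    {"tx":-0.0255,"ty":0.0219,"tz":0,"spin":0},
    {"tx":-0.0255,"ty":0.0219,"tz":0,"spin":0},
    {"tx":-0.0255,"ty":0.0219,"tz":0,"spin":0},
    {"tx":-0.0255,"ty":0.0219,"tz":0,"spin":0},
    {"tx":-0.0255,"ty":0.0219,"tz":0,"spin":0},
    {"tx":-0.0255,"ty":0.0219,"tz":0,"spin":0},
    {"tx":-0.0255,"ty":0.0219,"tz":0,"spin":0},
    {"tx":0,"ty":0,"tz":0,"spin":0},
    {"tx":0,"ty":0,"tz":0,"spin":0},
  ],
)

```text
clock: 6.32
eef_pos: [0.5885, -0.1376, 0.2056]
tool_rot: [-0.0, -0.086, 0.996, 0.0]
contact_force: [-0.8, -1.7, -0.1]
width: 0.0554
grip_force: 0.0
```

```bash
python3 - <<'E'
from h import *
plan(.587,-.140,.111,99.6)
snap('wrist','w5')
E
```

```text
t6.3 spin 0.3 tx 0.0019 ty -0.0021 tz 0.0946 width 0.0554 pos [ 0.588 -0.138  0.206] yaw 99.9 j7 2.03
```

View pics/w5.png

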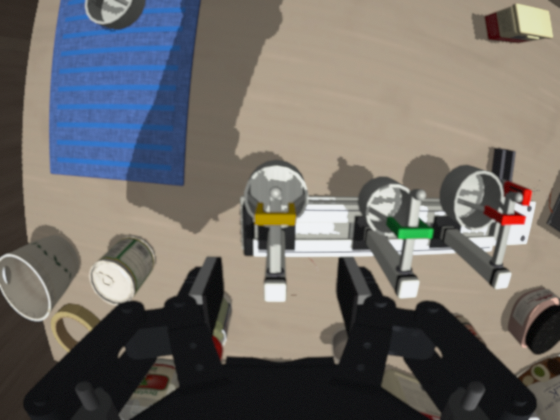

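The yellow loop is at (276,218), centred between the fingers. The other loops and posts are visible too, so I'll cast rays from this view.

```bash
cat >> h.py <<'E'
from scipy.spatial.transform import Rotation as Ro
def won(c,s,uv,z):
    K=c['mtx'];v=np.array([(uv[0]-K[0,2])/K[0,0],(uv[1]-K[1,2])/K[1,1]]);r=np.hypot(*v)
    d=np.r_[np.sin(r)*v/r,np.cos(r)]
    q=s['tool_rot'];R=Ro.from_quat([q[1],q[2],q[3],q[0]]).as_matrix();T=c['T_tool_cam']
    o=R@T[:3,3]+s['eef_pos'];d=R@T[:3,:3]@d;return o+d*(z-o[2])/d[2]
E
python3 - <<'E'
from h import *
c=np.load('pics/w5.npz');s=ctrl.read_state()
for n,uv,z in[('yel',(275.5,211),.144),('posta',(275,284),.15),('green',(409,228),.144),('postb',(407,285),.15),('red',(506,213),.144),('postc',(501,276),.15),('tab',(519,192),.067),('plate corner far',(527,243),.008),('rail end far',(245,255),.028)]:
    print(n,won(c,s,uv,z).round(4))
E
```

```text
yel [ 0.5771 -0.1447  0.144 ]
posta [ 0.6282 -0.1365  0.15  ]
green [ 0.5737 -0.0497  0.144 ]
postb [ 0.6158 -0.0392  0.15  ]
red [0.5483 0.0348 0.144 ]
postc [0.6001 0.05   0.15  ]
tab [0.5359 0.1161 0.067 ]
plate corner far [0.6081 0.2237 0.008 ]
rail end far [ 0.6697 -0.1644  0.028 ]
```

Allowing for the face I'd picked, the wrist view agrees with the top and side views to a few mm. Descend, grip, lift, draw off.

>>> move_arm(
  rows=[
    {"tx":0.003,"ty":-0.002,"tz":0.03,"spin":0},
    {"tx":0,"ty":0,"tz":0.03,"spin":0},
    {"tx":0,"ty":0,"tz":0.022,"spin":0},
    {"tx":0,"ty":0,"tz":0.012,"spin":0},
    {"tx":0,"ty":0,"tz":0,"spin":0},
  ],
)

```text
clock: 6.78
eef_pos: [0.5825, -0.1437, 0.1099]
tool_rot: [-0.002, -0.083, 0.997, 0.0]
contact_force: [-1.2, 1.0, 0.6]
width: 0.0554
grip_force: 0.0
```

>>> move_arm(
  rows=[
    {"tx":0,"ty":0,"tz":0,"spin":0},
    {"tx":0,"ty":0,"tz":0,"spin":0},
    {"tx":0,"ty":0,"tz":0,"spin":0},
    {"tx":0,"ty":0,"tz":0,"spin":0},
    {"tx":0,"ty":0,"tz":0,"spin":0},
    {"tx":0,"ty":0,"tz":0,"spin":0},
    {"tx":0,"ty":0,"tz":-0.012,"spin":0},
    {"tx":0,"ty":0,"tz":-0.011,"spin":0},
    {"tx":0,"ty":0,"tz":0,"spin":0},
  ],
  claw=0,
)

```text
clock: 7.53
eef_pos: [0.5867, -0.1433, 0.1385]
tool_rot: [0.002, -0.084, 0.996, -0.001]
contact_force: [0.3, -0.0, -1.1]
width: 0.0274
grip_force: 49.2
```

>>> move_arm(
  rows=[
    {"tx":0.01,"ty":0,"tz":0,"spin":0},
    {"tx":0.02,"ty":0,"tz":0,"spin":0},
    {"tx":0.025,"ty":0,"tz":0,"spin":0},
    {"tx":0.025,"ty":0,"tz":0,"spin":0},
    {"tx":0,"ty":0,"tz":0,"spin":0},
  ],
)

```text
clock: 7.95
eef_pos: [0.4999, -0.1575, 0.1347]
tool_rot: [-0.002, -0.082, 0.997, 0.0]
contact_force: [-0.5, 0.4, -0.5]
width: 0.0269
grip_force: 49.3
```

```bash
python3 - <<'E'
from h import *
plan(.492,-.382,.15,99.6)
snap('side','s2')
E
```

```text
t8.0 spin -0.2 tx 0.0452 ty -0.2200 tz -0.0153 width 0.0269 pos [ 0.5   -0.158  0.135] yaw 99.4 j7 2.1
```

View pics/s2.png

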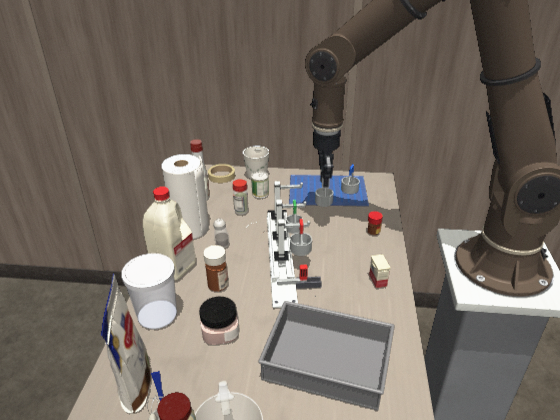

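Yellow is off its hook and held, clear of the others. Place it on the mat.

>>> move_arm(
  rows=[
    {"tx":0.0049,"ty":-0.0274,"tz":0,"spin":0},
    {"tx":0.0049,"ty":-0.0274,"tz":0,"spin":0},
    {"tx":0.0049,"ty":-0.0274,"tz":0,"spin":0},
    {"tx":0.0049,"ty":-0.0274,"tz":0,"spin":0},
    {"tx":0.0049,"ty":-0.0274,"tz":0,"spin":0},
    {"tx":0.0049,"ty":-0.0274,"tz":0,"spin":0},
    {"tx":0.0049,"ty":-0.0274,"tz":0,"spin":0},
    {"tx":0.0049,"ty":-0.0274,"tz":0,"spin":0},
    {"tx":0,"ty":0,"tz":0.03,"spin":0},
    {"tx":0,"ty":0,"tz":0.025,"spin":0},
    {"tx":0,"ty":0,"tz":0.01,"spin":0},
    {"tx":0,"ty":0,"tz":0.004,"spin":0},
    {"tx":0,"ty":0,"tz":0,"spin":0},
  ],
)

```text
clock: 9.08
eef_pos: [0.5042, -0.3788, 0.0671]
tool_rot: [0.0, -0.084, 0.996, 0.0]
contact_force: [-3.2, 1.6, 6.5]
width: 0.0272
grip_force: 51.8
```

>>> move_arm(
  rows=[
    {"tx":0,"ty":0,"tz":0,"spin":0},
    {"tx":0,"ty":0,"tz":0,"spin":0},
    {"tx":0,"ty":0,"tz":0,"spin":0},
    {"tx":0,"ty":0,"tz":0,"spin":0},
    {"tx":0,"ty":0,"tz":-0.02,"spin":0},
    {"tx":0,"ty":0,"tz":-0.04,"spin":0},
    {"tx":0,"ty":0,"tz":-0.04,"spin":0},
    {"tx":0,"ty":0,"tz":-0.04,"spin":0},
  ],
  claw=0.65,
)

```text
clock: 9.75
eef_pos: [0.5037, -0.3785, 0.2077]
tool_rot: [-0.001, -0.084, 0.996, 0.0]
contact_force: [0.6, -0.5, -0.6]
width: 0.0555
grip_force: 0.0
```

```bash
python3 - <<'E'
from h import *
plan(.580,-.040,.205,99.6)
E
```

```text
t9.8 spin 0.0 tx -0.1317 ty 0.3210 tz 0.0027 width 0.0555 pos [ 0.504 -0.379  0.208] yaw 99.6 j7 2.46
```

>>> move_arm(
  rows=[
    {"tx":-0.012,"ty":0.0292,"tz":0,"spin":0},
    {"tx":-0.012,"ty":0.0292,"tz":0,"spin":0},
    {"tx":-0.012,"ty":0.0292,"tz":0,"spin":0},
    {"tx":-0.012,"ty":0.0292,"tz":0,"spin":0},
    {"tx":-0.012,"ty":0.0292,"tz":0,"spin":0},
    {"tx":-0.012,"ty":0.0292,"tz":0,"spin":0},
    {"tx":-0.012,"ty":0.0292,"tz":0,"spin":0},
    {"tx":-0.012,"ty":0.0292,"tz":0,"spin":0},
    {"tx":-0.012,"ty":0.0292,"tz":0,"spin":0},
    {"tx":-0.012,"ty":0.0292,"tz":0,"spin":0},
    {"tx":-0.012,"ty":0.0292,"tz":0,"spin":0},
    {"tx":0,"ty":0,"tz":0,"spin":0},
    {"tx":0,"ty":0,"tz":0,"spin":0},
  ],
)

```text
clock: 10.83
eef_pos: [0.5808, -0.0374, 0.2061]
tool_rot: [-0.0, -0.086, 0.996, 0.0]
contact_force: [0.5, -0.8, 0.3]
width: 0.0555
grip_force: 0.0
```

```bash
cat >> h.py <<'E'
HS=dict(yellow=((22,150,90),(32,255,255)),green=((50,120,60),(75,255,255)),red=((0,190,110),(6,255,255)),blue=((105,140,80),(120,255,255)))
def loops(name,k):
    s=ctrl.read_state();c=snap('wrist',name);m=cv2.inRange(cv2.cvtColor(c['frame'],cv2.COLOR_RGB2HSV),*HS[k])
    n,_,st,ce=cv2.connectedComponentsWithStats(m)
    for i in range(1,n):
        if st[i][4]>60: print(k,st[i].tolist(),ce[i].round(1),'top-face pt @.144',won(c,s,(ce[i][0],st[i][1]+st[i][3]*.8),.144).round(4))
E
python3 - <<'E'
from h import *
plan(.580,-.040,.111,99.6);loops('w6','green');loops('w7','red')
E
```

```text
t10.8 spin 0.3 tx 0.0012 ty -0.0025 tz 0.0951 width 0.0555 pos [ 0.581 -0.037  0.206] yaw 99.9 j7 1.83
green [257, 205, 39, 23, 574] [276.5 218.9] top-face pt @.144 [ 0.579  -0.0402  0.144 ]
red [454, 177, 12, 18, 179] [459.5 185.8] top-face pt @.144 [0.5334 0.0834 0.144 ]
red [394, 203, 35, 12, 355] [410.6 208.6] top-face pt @.144 [0.5556 0.0484 0.144 ]
```

Wrist and fixed cameras agree: green loop at (0.580, -0.040), red at (0.555, 0.049).

>>> move_arm(
  rows=[
    {"tx":0.001,"ty":-0.0025,"tz":0.03,"spin":0},
    {"tx":0,"ty":0,"tz":0.03,"spin":0},
    {"tx":0,"ty":0,"tz":0.022,"spin":0},
    {"tx":0,"ty":0,"tz":0.012,"spin":0},
    {"tx":0,"ty":0,"tz":0,"spin":0},
  ],
)

```text
clock: 11.35
eef_pos: [0.5777, -0.0445, 0.1096]
tool_rot: [-0.002, -0.083, 0.997, -0.0]
contact_force: [-0.6, 0.5, 0.6]
width: 0.0554
grip_force: 0.0
```

>>> move_arm(
  rows=[
    {"tx":0,"ty":0,"tz":0,"spin":0},
    {"tx":0,"ty":0,"tz":0,"spin":0},
    {"tx":0,"ty":0,"tz":0,"spin":0},
    {"tx":0,"ty":0,"tz":0,"spin":0},
    {"tx":0,"ty":0,"tz":0,"spin":0},
    {"tx":0,"ty":0,"tz":0,"spin":0},
    {"tx":0,"ty":0,"tz":-0.012,"spin":0},
    {"tx":0,"ty":0,"tz":-0.011,"spin":0},
    {"tx":0,"ty":0,"tz":0,"spin":0},
  ],
  claw=0,
)

```text
clock: 12.1
eef_pos: [0.5814, -0.0429, 0.1378]
tool_rot: [0.002, -0.084, 0.996, -0.0]
contact_force: [1.0, -0.1, -0.5]
width: 0.027
grip_force: 49.3
```

>>> move_arm(
  rows=[
    {"tx":0.01,"ty":0,"tz":0,"spin":0},
    {"tx":0.02,"ty":0,"tz":0,"spin":0},
    {"tx":0.025,"ty":0,"tz":0,"spin":0},
    {"tx":0.025,"ty":0,"tz":0,"spin":0},
    {"tx":0,"ty":0,"tz":-0.03,"spin":0},
    {"tx":0,"ty":0,"tz":0,"spin":0},
  ],
)

```text
clock: 12.6
eef_pos: [0.4995, -0.0569, 0.1677]
tool_rot: [0.001, -0.083, 0.997, 0.0]
contact_force: [2.4, -0.3, 0.6]
width: 0.0272
grip_force: 49.6
```

```bash
python3 - <<'E'
from h import *
plan(.565,-.335,.165,99.6)
E
```

```text
t12.6 spin -0.0 tx -0.0182 ty -0.2851 tz 0.0027 width 0.0272 pos [ 0.499 -0.057  0.168] yaw 99.6 j7 1.86
```

>>> move_arm(
  rows=[
    {"tx":0,"ty":-0.0285,"tz":0,"spin":0},
    {"tx":0,"ty":-0.0285,"tz":0,"spin":0},
    {"tx":0,"ty":-0.0285,"tz":0,"spin":0},
    {"tx":0,"ty":-0.0285,"tz":0,"spin":0},
    {"tx":0,"ty":-0.0285,"tz":0,"spin":0},
    {"tx":0,"ty":-0.0285,"tz":0,"spin":0},
    {"tx":0,"ty":-0.0285,"tz":0,"spin":0},
    {"tx":-0.006,"ty":-0.0285,"tz":0,"spin":0},
    {"tx":-0.006,"ty":-0.0285,"tz":0,"spin":0},
    {"tx":-0.006,"ty":-0.0285,"tz":0,"spin":0},
    {"tx":0,"ty":0,"tz":0.035,"spin":0},
    {"tx":0,"ty":0,"tz":0.035,"spin":0},
    {"tx":0,"ty":0,"tz":0.02,"spin":0},
    {"tx":0,"ty":0,"tz":0.01,"spin":0},
    {"tx":0,"ty":0,"tz":0.002,"spin":0},
    {"tx":0,"ty":0,"tz":0,"spin":0},
  ],
)

```text
clock: 13.93
eef_pos: [0.5661, -0.3342, 0.0649]
tool_rot: [0.0, -0.084, 0.996, 0.0]
contact_force: [-4.4, 3.0, 16.1]
width: 0.0272
grip_force: 55.7
```

>>> move_arm(
  rows=[
    {"tx":0,"ty":0,"tz":0,"spin":0},
    {"tx":0,"ty":0,"tz":0,"spin":0},
    {"tx":0,"ty":0,"tz":0,"spin":0},
    {"tx":0,"ty":0,"tz":0,"spin":0},
    {"tx":0,"ty":0,"tz":-0.02,"spin":0},
    {"tx":0,"ty":0,"tz":-0.04,"spin":0},
    {"tx":0,"ty":0,"tz":-0.04,"spin":0},
    {"tx":0,"ty":0,"tz":-0.04,"spin":0},
  ],
  claw=0.65,
)

```text
clock: 14.6
eef_pos: [0.5659, -0.3338, 0.2044]
tool_rot: [-0.001, -0.084, 0.996, 0.0]
contact_force: [1.1, -0.8, 0.1]
width: 0.0556
grip_force: 0.0
```

```bash
python3 - <<'E'
from h import *
plan(.555,.049,.205,99.6);loops('w8','green');loops('w9','yellow')
E
```

```text
t14.6 spin 0.0 tx -0.0531 ty 0.3793 tz -0.0006 width 0.0556 pos [ 0.566 -0.334  0.204] yaw 99.6 j7 2.35
green [263, 193, 34, 16, 305] [279.6 202.5] top-face pt @.144 [ 0.5511 -0.3368  0.144 ]
yellow [224, 110, 36, 11, 315] [240.9 115.1] top-face pt @.144 [ 0.5043 -0.3734  0.144 ]
```

>>> move_arm(
  rows=[
    {"tx":-0.0041,"ty":0.0292,"tz":0,"spin":0},
    {"tx":-0.0041,"ty":0.0292,"tz":0,"spin":0},
    {"tx":-0.0041,"ty":0.0292,"tz":0,"spin":0},
    {"tx":-0.0041,"ty":0.0292,"tz":0,"spin":0},
    {"tx":-0.0041,"ty":0.0292,"tz":0,"spin":0},
    {"tx":-0.0041,"ty":0.0292,"tz":0,"spin":0},
    {"tx":-0.0041,"ty":0.0292,"tz":0,"spin":0},
    {"tx":-0.0041,"ty":0.0292,"tz":0,"spin":0},
    {"tx":-0.0041,"ty":0.0292,"tz":0,"spin":0},
    {"tx":-0.0041,"ty":0.0292,"tz":0,"spin":0},
    {"tx":-0.0041,"ty":0.0292,"tz":0,"spin":0},
    {"tx":-0.0041,"ty":0.0292,"tz":0,"spin":0},
    {"tx":-0.0041,"ty":0.0292,"tz":0,"spin":0},
    {"tx":0,"ty":0,"tz":0,"spin":0},
    {"tx":0,"ty":0,"tz":0,"spin":0},
  ],
)

```text
clock: 15.95
eef_pos: [0.5552, 0.0513, 0.2029]
tool_rot: [-0.0, -0.086, 0.996, 0.0]
contact_force: [0.5, -0.4, 0.5]
width: 0.0555
grip_force: 0.0
```

```bash
python3 - <<'E'
from h import *
plan(.555,.049,.111,99.6);loops('w10','red')
E
```

```text
t15.9 spin 0.3 tx 0.0006 ty -0.0022 tz 0.0919 width 0.0555 pos [0.555 0.051 0.203] yaw 99.9 j7 1.66
red [366, 185, 15, 20, 245] [373.1 194.8] top-face pt @.144 [0.5261 0.1084 0.144 ]
red [259, 219, 41, 11, 425] [278.9 223.8] top-face pt @.144 [0.555  0.0504 0.144 ]
red [37, 324, 28, 29, 511] [ 50.5 338.1] top-face pt @.144 [ 0.7294 -0.1575  0.144 ]
```

>>> move_arm(
  rows=[
    {"tx":0,"ty":-0.001,"tz":0.03,"spin":0},
    {"tx":0,"ty":0,"tz":0.03,"spin":0},
    {"tx":0,"ty":0,"tz":0.02,"spin":0},
    {"tx":0,"ty":0,"tz":0.012,"spin":0},
    {"tx":0,"ty":0,"tz":0,"spin":0},
  ],
)

```text
clock: 16.42
eef_pos: [0.5538, 0.0459, 0.1086]
tool_rot: [-0.002, -0.083, 0.997, -0.001]
contact_force: [-0.6, -0.0, -0.5]
width: 0.0555
grip_force: 0.0
```

>>> move_arm(
  rows=[
    {"tx":0,"ty":0,"tz":0,"spin":0},
    {"tx":0,"ty":0,"tz":0,"spin":0},
    {"tx":0,"ty":0,"tz":0,"spin":0},
    {"tx":0,"ty":0,"tz":0,"spin":0},
    {"tx":0,"ty":0,"tz":0,"spin":0},
    {"tx":0,"ty":0,"tz":0,"spin":0},
    {"tx":0,"ty":0,"tz":-0.012,"spin":0},
    {"tx":0,"ty":0,"tz":-0.011,"spin":0},
    {"tx":0,"ty":0,"tz":0,"spin":0},
  ],
  claw=0,
)

```text
clock: 17.17
eef_pos: [0.5571, 0.0483, 0.1367]
tool_rot: [0.002, -0.084, 0.996, 0.0]
contact_force: [0.0, -0.2, 0.0]
width: 0.0269
grip_force: 50.5
```

>>> move_arm(
  rows=[
    {"tx":0.01,"ty":0,"tz":0,"spin":0},
    {"tx":0.02,"ty":0,"tz":0,"spin":0},
    {"tx":0.025,"ty":0,"tz":0,"spin":0},
    {"tx":0.025,"ty":0,"tz":0,"spin":0},
    {"tx":0,"ty":0,"tz":-0.03,"spin":0},
    {"tx":0,"ty":0,"tz":0,"spin":0},
  ],
)

```text
clock: 17.67
eef_pos: [0.4752, 0.0342, 0.1665]
tool_rot: [0.0, -0.084, 0.996, 0.0]
contact_force: [2.0, -0.1, -0.4]
width: 0.0274
grip_force: 50.7
```

```bash
python3 - <<'E'
from h import *
plan(.490,-.298,.165,99.6)
E
```

```text
t17.7 spin 0.0 tx 0.0408 ty -0.3300 tz 0.0015 width 0.0274 pos [0.475 0.034 0.166] yaw 99.6 j7 1.65
```

>>> move_arm(
  rows=[
    {"tx":0.0037,"ty":-0.03,"tz":0,"spin":0},
    {"tx":0.0037,"ty":-0.03,"tz":0,"spin":0},
    {"tx":0.0037,"ty":-0.03,"tz":0,"spin":0},
    {"tx":0.0037,"ty":-0.03,"tz":0,"spin":0},
    {"tx":0.0037,"ty":-0.03,"tz":0,"spin":0},
    {"tx":0.0037,"ty":-0.03,"tz":0,"spin":0},
    {"tx":0.0037,"ty":-0.03,"tz":0,"spin":0},
    {"tx":0.0037,"ty":-0.03,"tz":0,"spin":0},
    {"tx":0.0037,"ty":-0.03,"tz":0,"spin":0},
    {"tx":0.0037,"ty":-0.03,"tz":0,"spin":0},
    {"tx":0.0037,"ty":-0.03,"tz":0,"spin":0},
    {"tx":0,"ty":0,"tz":0.035,"spin":0},
    {"tx":0,"ty":0,"tz":0.035,"spin":0},
    {"tx":0,"ty":0,"tz":0.018,"spin":0},
    {"tx":0,"ty":0,"tz":0.01,"spin":0},
    {"tx":0,"ty":0,"tz":0.002,"spin":0},
    {"tx":0,"ty":0,"tz":0,"spin":0},
  ],
)

```text
clock: 19.08
eef_pos: [0.4912, -0.2965, 0.0647]
tool_rot: [-0.0, -0.084, 0.996, 0.001]
contact_force: [-3.8, 3.5, 5.1]
width: 0.0271
grip_force: 56.7
```

>>> move_arm(
  rows=[
    {"tx":0,"ty":0,"tz":0,"spin":0},
    {"tx":0,"ty":0,"tz":0,"spin":0},
    {"tx":0,"ty":0,"tz":0,"spin":0},
    {"tx":0,"ty":0,"tz":0,"spin":0},
    {"tx":0,"ty":0,"tz":-0.02,"spin":0},
    {"tx":0,"ty":0,"tz":-0.04,"spin":0},
    {"tx":0,"ty":0,"tz":-0.04,"spin":0},
    {"tx":0,"ty":0,"tz":-0.03,"spin":0},
  ],
  claw=0.65,
)

```text
clock: 19.75
eef_pos: [0.4921, -0.2979, 0.1971]
tool_rot: [0.001, -0.084, 0.996, -0.001]
contact_force: [0.1, -0.2, -0.1]
width: 0.0555
grip_force: 0.0
```

```bash
python3 - <<'E'
from h import *
plan(.543,.137,.15,99.6);c=snap('top','t3')
for k,n in(('blue',(.415,-.347)),('yellow',(.504,-.379)),('green',(.566,-.334)),('red',(.49,-.298))):print(k,proj(c,(*n,.098)).round(1))
for k in HS:
    m=cv2.inRange(cv2.cvtColor(c['frame'],cv2.COLOR_RGB2HSV),*HS[k]);n,_,st,ce=cv2.connectedComponentsWithStats(m)
    print(k,[(ce[i].round(1).tolist(),int(st[i][4])) for i in range(1,n) if 8<st[i][4]<100 and 335<ce[i][0]<415 and 225<ce[i][1]<325])
E
```

```text
t19.8 spin 0.0 tx -0.1227 ty 0.4204 tz 0.0471 width 0.0555 pos [ 0.492 -0.298  0.197] yaw 99.6 j7 2.35
blue [373.7 289.4]
yellow [390.1 263.1]
green [378.6 240. ]
red [361.8 260.8]
yellow [([389.5, 263.0], 24)]
green []
red []
blue [([399.9, 244.1], 12), ([392.8, 249.3], 45), ([351.7, 248.8], 10), ([361.9, 250.6], 24), ([390.6, 255.9], 46), ([352.6, 255.4], 16), ([372.0, 259.1], 34), ([398.0, 264.0], 11), ([372.8, 266.1], 17), ([371.9, 273.1], 16), ([348.3, 275.8], 10), ([395.1, 277.3], 15), ([379.8, 281.5], 86), ([345.4, 289.3], 9), ([360.1, 290.8], 23), ([382.4, 296.2], 70), ([381.8, 303.4], 68), ([345.1, 304.0], 14), ([378.5, 310.2], 84)]
```

>>> move_arm(
  rows=[
    {"tx":-0.0088,"ty":0.03,"tz":0,"spin":0},
    {"tx":-0.0088,"ty":0.03,"tz":0,"spin":0},
    {"tx":-0.0088,"ty":0.03,"tz":0,"spin":0},
    {"tx":-0.0088,"ty":0.03,"tz":0,"spin":0},
    {"tx":-0.0088,"ty":0.03,"tz":0,"spin":0},
    {"tx":-0.0088,"ty":0.03,"tz":0,"spin":0},
    {"tx":-0.0088,"ty":0.03,"tz":0,"spin":0},
    {"tx":-0.0088,"ty":0.03,"tz":0,"spin":0},
    {"tx":-0.0088,"ty":0.03,"tz":0,"spin":0},
    {"tx":-0.0088,"ty":0.03,"tz":0,"spin":0},
    {"tx":-0.0088,"ty":0.03,"tz":0,"spin":0},
    {"tx":-0.0088,"ty":0.03,"tz":0,"spin":0},
    {"tx":-0.0088,"ty":0.03,"tz":0,"spin":0},
    {"tx":-0.0088,"ty":0.03,"tz":0,"spin":0},
    {"tx":0,"ty":0,"tz":0,"spin":0},
    {"tx":0,"ty":0,"tz":0,"spin":0},
  ],
  claw=0.5,
)

```text
clock: 21.13
eef_pos: [0.5428, 0.1396, 0.1939]
tool_rot: [-0.0, -0.086, 0.996, 0.0]
contact_force: [-0.3, -0.9, -0.4]
width: 0.0426
grip_force: 0.0
```

```bash
python3 - <<'E'
from h import *
s=ctrl.read_state();plan(.543,.137,.038,99.6);loops('w11','red');c=np.load('pics/w11.npz')
m=cv2.inRange(cv2.cvtColor(c['frame'],cv2.COLOR_RGB2HSV),*HS['red']);n,_,st,ce=cv2.connectedComponentsWithStats(m)
print([won(c,s,(ce[i][0],st[i][1]+st[i][3]*f),.067).round(4) for i in range(1,n) if st[i][4]>60 for f in(.5,.7)])
c=snap('top','t4')
for k in HS:
    m=cv2.inRange(cv2.cvtColor(c['frame'],cv2.COLOR_RGB2HSV),*HS[k]);n,_,st,ce=cv2.connectedComponentsWithStats(m)
    print(k,[(ce[i].round(1).tolist(),int(st[i][4])) for i in range(1,n) if 8<st[i][4]<100 and 335<ce[i][0]<415 and 225<ce[i][1]<325])
E
```

```text
t21.1 spin 0.3 tx 0.0002 ty -0.0026 tz 0.1559 width 0.0426 pos [0.543 0.14  0.194] yaw 99.9 j7 1.49
red [270, 184, 15, 21, 298] [276.9 193.8] top-face pt @.144 [0.5221 0.1339 0.144 ]
red [0, 319, 12, 23, 179] [  4.4 331.7] top-face pt @.144 [ 0.7236 -0.134   0.144 ]
[array([0.5386, 0.1361, 0.067 ]), array([0.5423, 0.1367, 0.067 ]), array([ 0.8099, -0.232 ,  0.067 ]), array([ 0.821 , -0.2363,  0.067 ])]
yellow [([389.5, 262.9], 22)]
green [([378.1, 240.5], 24)]
red []
blue [([360.7, 237.0], 47), ([358.8, 243.2], 42), ([393.0, 242.7], 49), ([392.7, 249.3], 44), ([358.1, 249.9], 44), ([391.0, 255.8], 51), ([352.6, 255.4], 16), ([372.3, 259.1], 39), ([397.8, 263.9], 12), ([372.9, 266.1], 18), ([372.3, 273.0], 19), ([348.1, 275.8], 11), ([395.4, 277.4], 17), ([380.5, 281.6], 98), ([345.4, 289.3], 9), ([359.7, 290.4], 25), ([382.2, 296.2], 76), ([381.8, 303.4], 77), ([345.2, 303.9], 17), ([378.3, 310.1], 93)]
```

View pics/w11.png

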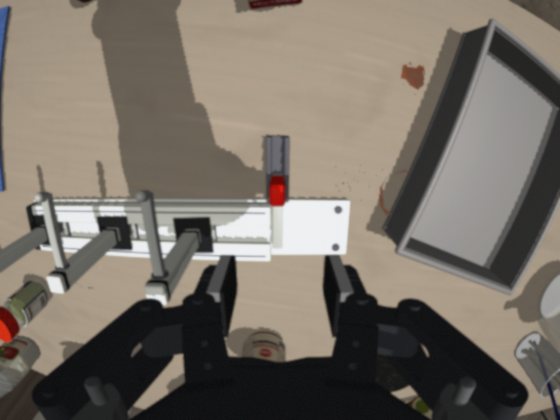

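The tab is between the jaws at (277,195). I'll pinch it and draw it to -x. The tub rim corners at (492,24), (400,249) and (515,288) give its pose.

>>> move_arm(
  rows=[
    {"tx":0,"ty":-0.003,"tz":0.035,"spin":0},
    {"tx":0,"ty":0,"tz":0.035,"spin":0},
    {"tx":0,"ty":0,"tz":0.035,"spin":0},
    {"tx":0,"ty":0,"tz":0.03,"spin":0},
    {"tx":0,"ty":0,"tz":0.02,"spin":0},
    {"tx":0,"ty":0,"tz":0,"spin":0},
    {"tx":0,"ty":0,"tz":0,"spin":0},
  ],
)

```text
clock: 21.82
eef_pos: [0.5431, 0.1326, 0.039]
tool_rot: [-0.001, -0.083, 0.997, -0.001]
contact_force: [-0.7, -0.3, 0.8]
width: 0.0428
grip_force: 0.0
```

>>> move_arm(
  rows=[
    {"tx":0,"ty":0,"tz":0,"spin":0},
    {"tx":0,"ty":0,"tz":0,"spin":0},
    {"tx":0,"ty":0,"tz":0,"spin":0},
    {"tx":0,"ty":0,"tz":0,"spin":0},
    {"tx":0,"ty":0,"tz":0,"spin":0},
    {"tx":0,"ty":0,"tz":0,"spin":0},
    {"tx":0.01,"ty":0,"tz":0,"spin":0},
    {"tx":0.01,"ty":0,"tz":0,"spin":0},
    {"tx":0.01,"ty":0,"tz":0,"spin":0},
    {"tx":0.01,"ty":0,"tz":0,"spin":0},
    {"tx":0.005,"ty":0,"tz":0,"spin":0},
    {"tx":0.001,"ty":0,"tz":0,"spin":0},
    {"tx":0,"ty":0,"tz":0,"spin":0},
    {"tx":0,"ty":0,"tz":0,"spin":0},
  ],
  claw=0,
)

```text
clock: 22.98
eef_pos: [0.4998, 0.1305, 0.0415]
tool_rot: [0.002, -0.085, 0.996, 0.002]
contact_force: [-0.3, 10.3, 2.6]
width: 0.0127
grip_force: 52.1
```

```bash
python3 - <<'E'
from h import *
plan(.543,.137,.038,99.6)
c=np.load('pics/w11.npz');s=dict(eef_pos=np.array([.5428,.1396,.1939]),tool_rot=np.array([0,-.086,.9963,0]))
P=np.array([won(c,s,u,.064) for u in [(492,24),(400,249),(515,288)]]);print(P.round(3))
a=P[0]-P[1];b=P[2]-P[1];print(np.linalg.norm(a),np.degrees(np.arctan2(a[1],a[0])),np.linalg.norm(b),np.degrees(np.arctan2(b[1],b[0])),P[1]+a/2+b/2)
E
```

```text
t23.0 spin 0.2 tx -0.0436 ty -0.0007 tz 0.0035 width 0.0127 pos [0.5   0.13  0.041] yaw 99.8 j7 1.54
[[0.335 0.309 0.064]
 [0.572 0.262 0.064]
 [0.602 0.44  0.064]]
0.24180832272309782 168.80563801889664 0.18048384835048545 80.33923368811283 [0.46841082 0.37422551 0.064     ]
```

The gate is drawn 44 mm. Release, rise, and go over carrier_c's post.

>>> move_arm(
  rows=[
    {"tx":0,"ty":0,"tz":0,"spin":0},
    {"tx":0,"ty":0,"tz":0,"spin":0},
    {"tx":0,"ty":0,"tz":0,"spin":0},
    {"tx":0,"ty":0,"tz":-0.02,"spin":0},
    {"tx":0,"ty":0,"tz":-0.035,"spin":0},
    {"tx":0,"ty":0,"tz":-0.035,"spin":0},
    {"tx":0,"ty":0,"tz":-0.035,"spin":0},
    {"tx":0,"ty":0,"tz":-0.035,"spin":0},
    {"tx":-0.0186,"ty":-0.0173,"tz":0,"spin":0},
    {"tx":-0.0186,"ty":-0.0173,"tz":0,"spin":0},
    {"tx":-0.0186,"ty":-0.0173,"tz":0,"spin":0},
    {"tx":-0.0186,"ty":-0.0173,"tz":0,"spin":0},
    {"tx":-0.0186,"ty":-0.0173,"tz":0,"spin":0},
    {"tx":0,"ty":0,"tz":0,"spin":0},
    {"tx":0,"ty":0,"tz":0,"spin":0},
  ],
  claw=0.5,
)

```text
clock: 24.23
eef_pos: [0.605, 0.055, 0.1993]
tool_rot: [0.0, -0.082, 0.997, -0.0]
contact_force: [-1.0, -0.1, -0.6]
width: 0.043
grip_force: 0.0
```

```bash
python3 - <<'E'
from h import *
plan(.606,.060,.113,99.6)
t=snap('top','t5');s=snap('side','s5')
for n,c in(('t',t),('s',s)): 
    hsv=cv2.cvtColor(c['frame'],cv2.COLOR_RGB2HSV);m=cv2.inRange(hsv,(0,190,90),(6,255,255));k,_,st,ce=cv2.connectedComponentsWithStats(m)
    print(n,[(ce[i].round(1).tolist(),st[i].tolist()) for i in range(1,k) if st[i][4]>8 and 200<ce[i][0]<330 and 200<ce[i][1]<300])
print(proj(t,(.4985,.130,.067)),proj(s,(.4985,.13,.045)))
E
```

```text
t24.2 spin -0.1 tx -0.0019 ty 0.0047 tz 0.0863 width 0.043 pos [0.605 0.055 0.199] yaw 99.5 j7 1.68
t [([224.4, 230.2], [223, 227, 4, 8, 24])]
s [([319.6, 269.0], [317, 267, 6, 7, 14]), ([319.7, 275.5], [317, 271, 7, 8, 26])]
[223.51825898 227.73947548] [319.37620743 271.60642443]
```

Gate open confirmed in both views. Descend onto post c, grip, slide to the mouth.

>>> move_arm(
  rows=[
    {"tx":-0.002,"ty":0.005,"tz":0,"spin":0},
    {"tx":0,"ty":0,"tz":0.03,"spin":0},
    {"tx":0,"ty":0,"tz":0.03,"spin":0},
    {"tx":0,"ty":0,"tz":0.018,"spin":0},
    {"tx":0,"ty":0,"tz":0.008,"spin":0},
    {"tx":0,"ty":0,"tz":0,"spin":0},
    {"tx":0,"ty":0,"tz":0,"spin":0},
  ],
)

```text
clock: 24.92
eef_pos: [0.6057, 0.0628, 0.114]
tool_rot: [0.0, -0.084, 0.996, 0.0]
contact_force: [-0.7, 0.4, -0.6]
width: 0.0426
grip_force: 0.0
```

>>> move_arm(
  rows=[
    {"tx":0,"ty":0,"tz":0,"spin":0},
    {"tx":0,"ty":0,"tz":0,"spin":0},
    {"tx":0,"ty":0,"tz":0,"spin":0},
    {"tx":0,"ty":0,"tz":0,"spin":0},
    {"tx":0,"ty":0,"tz":0,"spin":0},
    {"tx":0,"ty":0,"tz":0,"spin":0},
    {"tx":0,"ty":0.01,"tz":0,"spin":0},
    {"tx":0,"ty":0.01,"tz":0,"spin":0},
    {"tx":0,"ty":0.01,"tz":0,"spin":0},
    {"tx":0,"ty":0,"tz":0,"spin":0},
  ],
  claw=0,
  newtons=70,
)

```text
clock: 25.75
eef_pos: [0.6014, 0.0928, 0.1149]
tool_rot: [0.001, -0.085, 0.996, 0.0]
contact_force: [-0.7, -3.2, 7.8]
width: 0.0153
grip_force: 71.4
```

```bash
python3 - <<'E'
from h import *
plan(.606-.167*.119,.060+.986*.119,.113,99.6);print(ctrl.read_state()['contact_force'],ctrl.read_state()['moment'])
E
```

```text
t25.8 spin 0.1 tx 0.0009 ty 0.0859 tz 0.0019 width 0.0153 pos [0.601 0.093 0.115] yaw 99.7 j7 1.65
[-0.67717747 -3.23870082  7.81070318] [-1.07377464  0.35765424 -0.02706327]
```

>>> move_arm(
  rows=[
    {"tx":0,"ty":0.015,"tz":0,"spin":0},
    {"tx":0,"ty":0.015,"tz":0,"spin":0},
    {"tx":0,"ty":0.015,"tz":0,"spin":0},
    {"tx":0,"ty":0.015,"tz":0,"spin":0},
    {"tx":0,"ty":0.015,"tz":0,"spin":0},
    {"tx":0,"ty":0.012,"tz":0,"spin":0},
    {"tx":0,"ty":0,"tz":0,"spin":0},
    {"tx":0,"ty":0,"tz":0,"spin":0},
  ],
)

```text
clock: 26.42
eef_pos: [0.5866, 0.1792, 0.1147]
tool_rot: [0.001, -0.085, 0.996, 0.001]
contact_force: [-1.7, 0.6, 8.5]
width: 0.0151
grip_force: 72.6
```

>>> move_arm(
  rows=[
    {"tx":0,"ty":0,"tz":-0.005,"spin":0},
    {"tx":0,"ty":0,"tz":-0.01,"spin":0},
    {"tx":0,"ty":0,"tz":-0.015,"spin":0},
    {"tx":0,"ty":0,"tz":0,"spin":0},
  ],
)

```text
clock: 26.75
eef_pos: [0.587, 0.178, 0.1459]
tool_rot: [0.001, -0.084, 0.996, 0.001]
contact_force: [2.0, 0.3, -3.9]
width: 0.0147
grip_force: 70.9
```

```bash
python3 - <<'E'
from h import *
plan(.397,.398,.205,169.5)
snap('wrist','w12');print(np.round(ctrl.read_state()['contact_force'],1))
E
```

```text
t26.8 spin -69.9 tx -0.1817 ty 0.2269 tz -0.0591 width 0.0147 pos [0.587 0.178 0.146] yaw 99.6 j7 1.49
[-0.1  0.  -3.8]
```

View pics/w12.png

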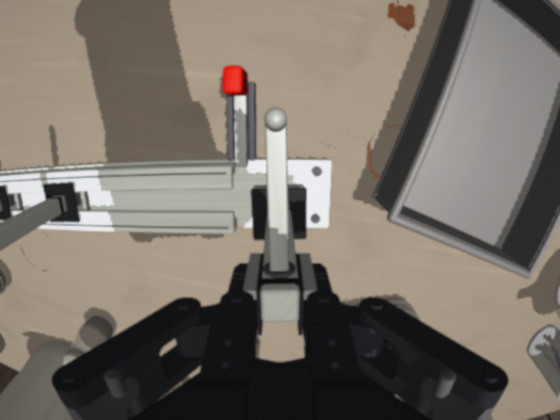

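Carrier_c is free of the track and held, with the hook forward and the gate open. Raise it, turn it and carry it to the near end of the tub.

>>> move_arm(
  rows=[
    {"tx":0,"ty":0,"tz":-0.03,"spin":0},
    {"tx":0,"ty":0,"tz":-0.03,"spin":0},
    {"tx":0,"ty":0,"tz":0,"spin":-7},
    {"tx":0,"ty":0,"tz":0,"spin":-7},
    {"tx":0,"ty":0,"tz":0,"spin":-7},
    {"tx":0,"ty":0,"tz":0,"spin":-7},
    {"tx":0,"ty":0,"tz":0,"spin":-7},
    {"tx":0,"ty":0,"tz":0,"spin":-7},
    {"tx":0,"ty":0,"tz":0,"spin":-7},
    {"tx":0,"ty":0,"tz":0,"spin":-7},
    {"tx":0,"ty":0,"tz":0,"spin":-7},
    {"tx":0,"ty":0,"tz":0,"spin":-7},
    {"tx":0,"ty":0,"tz":0,"spin":0},
  ],
)

```text
clock: 27.88
eef_pos: [0.5854, 0.1772, 0.2024]
tool_rot: [-0.001, -0.642, 0.766, 0.0]
contact_force: [-0.2, -0.7, -3.9]
width: 0.0151
grip_force: 70.9
```

>>> move_arm(
  rows=[
    {"tx":-0.0182,"ty":0.0227,"tz":0,"spin":0},
    {"tx":-0.0182,"ty":0.0227,"tz":0,"spin":0},
    {"tx":-0.0182,"ty":0.0227,"tz":0,"spin":0},
    {"tx":-0.0182,"ty":0.0227,"tz":0,"spin":0},
    {"tx":-0.0182,"ty":0.0227,"tz":0,"spin":0},
    {"tx":-0.0182,"ty":0.0227,"tz":0,"spin":0},
    {"tx":-0.0182,"ty":0.0227,"tz":0,"spin":0},
    {"tx":-0.0182,"ty":0.0227,"tz":0,"spin":0},
    {"tx":-0.0182,"ty":0.0227,"tz":0,"spin":0},
    {"tx":-0.0182,"ty":0.0227,"tz":0,"spin":0},
    {"tx":0,"ty":0,"tz":0,"spin":0},
  ],
)

```text
clock: 28.8
eef_pos: [0.3895, 0.403, 0.203]
tool_rot: [-0.0, -0.642, 0.767, 0.002]
contact_force: [-0.8, 0.8, -2.8]
width: 0.0153
grip_force: 70.9
```

```bash
python3 - <<'E'
from h import *
plan(.397,.398,.112,169.5)
snap('wrist','w13')
E
```

```text
t28.8 spin 0.4 tx 0.0035 ty -0.0083 tz 0.0910 width 0.0153 pos [0.389 0.403 0.203] yaw 169.9 j7 2.03
```

View pics/w13.png

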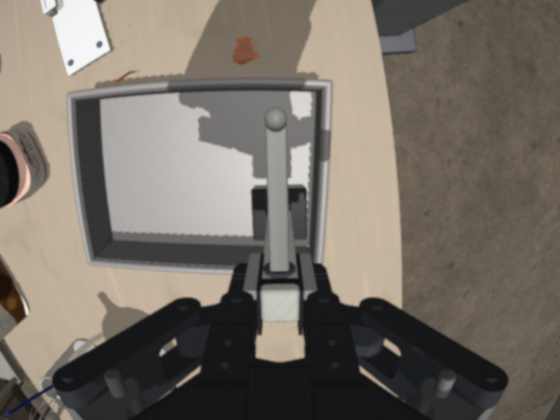

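The tub rim corners are (70,95), (330,83), (323,265) and (92,262). I'll refine the tub pose from those.

```bash
python3 - <<'E'
from h import *
c=np.load('pics/w13.npz');s=ctrl.read_state()
P=np.array([won(c,s,u,.064) for u in [(70,95),(330,83),(323,265),(92,262)]]);print(P.round(3),P.mean(0))
a=P[0]-P[1];b=P[3]-P[2];print(np.linalg.norm(a),np.linalg.norm(b),np.degrees(np.arctan2((a+b)[1],(a+b)[0])))
e=np.linalg.norm(P[0]-P[3]),np.linalg.norm(P[1]-P[2]);print(e)
E
```

```text
[[0.575 0.261 0.064]
 [0.332 0.309 0.064]
 [0.362 0.476 0.064]
 [0.607 0.435 0.064]] [0.46881738 0.37031461 0.064     ]
0.24755415098270184 0.24748513003571526 -10.319348989637193
(np.float64(0.1776002820945547), np.float64(0.1695380911704774))
```

>>> move_arm(
  rows=[
    {"tx":0.003,"ty":-0.008,"tz":0,"spin":0},
    {"tx":0,"ty":0,"tz":0.03,"spin":0},
    {"tx":0,"ty":0,"tz":0.03,"spin":0},
    {"tx":0,"ty":0,"tz":0.018,"spin":0},
    {"tx":0,"ty":0,"tz":0.01,"spin":0},
    {"tx":0,"ty":0,"tz":0.003,"spin":0},
    {"tx":0,"ty":0,"tz":0,"spin":0},
    {"tx":0,"ty":0,"tz":0,"spin":0},
  ],
)

```text
clock: 29.52
eef_pos: [0.4041, 0.3923, 0.1127]
tool_rot: [0.0, -0.639, 0.769, -0.0]
contact_force: [-0.3, 0.6, -3.4]
width: 0.015
grip_force: 71.1
```

>>> move_arm(
  rows=[
    {"tx":0,"ty":0,"tz":0,"spin":0},
    {"tx":0,"ty":0,"tz":0,"spin":0},
    {"tx":0,"ty":0,"tz":0,"spin":0},
    {"tx":0,"ty":0,"tz":0,"spin":0},
    {"tx":0,"ty":0,"tz":-0.01,"spin":0},
    {"tx":0,"ty":0,"tz":-0.03,"spin":0},
    {"tx":0,"ty":0,"tz":-0.04,"spin":0},
    {"tx":0,"ty":0,"tz":-0.01,"spin":0},
  ],
  claw=0.5,
)

```text
clock: 30.18
eef_pos: [0.4043, 0.3951, 0.2085]
tool_rot: [0.004, -0.64, 0.768, 0.001]
contact_force: [1.2, 1.6, 0.2]
width: 0.0423
grip_force: 0.0
```

```bash
python3 - <<'E'
from h import *
plan(.622,-.032,.2,99.6)
E
```

```text
t30.2 spin 70.0 tx -0.1435 ty -0.4574 tz 0.0085 width 0.0423 pos [0.404 0.395 0.209] yaw 169.6 j7 2.05
```

>>> move_arm(
  rows=[
    {"tx":0,"ty":0,"tz":0,"spin":7},
    {"tx":0,"ty":0,"tz":0,"spin":7},
    {"tx":0,"ty":0,"tz":0,"spin":7},
    {"tx":0,"ty":0,"tz":0,"spin":7},
    {"tx":0,"ty":0,"tz":0,"spin":7},
    {"tx":0,"ty":0,"tz":0,"spin":7},
    {"tx":0,"ty":0,"tz":0,"spin":7},
    {"tx":0,"ty":0,"tz":0,"spin":7},
    {"tx":0,"ty":0,"tz":0,"spin":7},
    {"tx":0,"ty":0,"tz":0,"spin":7},
  ],
)

```text
clock: 31.02
eef_pos: [0.4027, 0.3933, 0.2033]
tool_rot: [0.0, -0.081, 0.997, 0.001]
contact_force: [0.0, -0.0, -0.2]
width: 0.0431
grip_force: 0.0
```

>>> move_arm(
  rows=[
    {"tx":-0.009,"ty":-0.0286,"tz":0,"spin":0},
    {"tx":-0.009,"ty":-0.0286,"tz":0,"spin":0},
    {"tx":-0.009,"ty":-0.0286,"tz":0,"spin":0},
    {"tx":-0.009,"ty":-0.0286,"tz":0,"spin":0},
    {"tx":-0.009,"ty":-0.0286,"tz":0,"spin":0},
    {"tx":-0.009,"ty":-0.0286,"tz":0,"spin":0},
    {"tx":-0.009,"ty":-0.0286,"tz":0,"spin":0},
    {"tx":-0.009,"ty":-0.0286,"tz":0,"spin":0},
    {"tx":-0.009,"ty":-0.0286,"tz":0,"spin":0},
    {"tx":-0.009,"ty":-0.0286,"tz":0,"spin":0},
    {"tx":-0.009,"ty":-0.0286,"tz":0,"spin":0},
    {"tx":-0.009,"ty":-0.0286,"tz":0,"spin":0},
    {"tx":-0.009,"ty":-0.0286,"tz":0,"spin":0},
    {"tx":-0.009,"ty":-0.0286,"tz":0,"spin":0},
    {"tx":-0.009,"ty":-0.0286,"tz":0,"spin":0},
    {"tx":-0.009,"ty":-0.0286,"tz":0,"spin":0},
    {"tx":0,"ty":0,"tz":0,"spin":0},
    {"tx":0,"ty":0,"tz":0,"spin":0},
  ],
)

```text
clock: 32.52
eef_pos: [0.6218, -0.0362, 0.203]
tool_rot: [0.0, -0.082, 0.997, -0.0]
contact_force: [0.3, 0.3, -0.4]
width: 0.0429
grip_force: 0.0
```

```bash
python3 - <<'E'
from h import *
plan(.622,-.032,.114,99.6)
E
```

```text
t32.5 spin -0.2 tx -0.0009 ty 0.0041 tz 0.0890 width 0.0429 pos [ 0.622 -0.036  0.203] yaw 99.4 j7 1.85
```

>>> move_arm(
  rows=[
    {"tx":-0.001,"ty":0.004,"tz":0,"spin":0},
    {"tx":0,"ty":0,"tz":0.03,"spin":0},
    {"tx":0,"ty":0,"tz":0.03,"spin":0},
    {"tx":0,"ty":0,"tz":0.02,"spin":0},
    {"tx":0,"ty":0,"tz":0.009,"spin":0},
    {"tx":0,"ty":0,"tz":0,"spin":0},
    {"tx":0,"ty":0,"tz":0,"spin":0},
  ],
)

```text
clock: 33.1
eef_pos: [0.6218, -0.0288, 0.114]
tool_rot: [0.0, -0.085, 0.996, 0.0]
contact_force: [1.1, -0.3, -0.5]
width: 0.0428
grip_force: 0.0
```

>>> move_arm(
  rows=[
    {"tx":0,"ty":0,"tz":0,"spin":0},
    {"tx":0,"ty":0,"tz":0,"spin":0},
    {"tx":0,"ty":0,"tz":0,"spin":0},
    {"tx":0,"ty":0,"tz":0,"spin":0},
    {"tx":0,"ty":0,"tz":0,"spin":0},
    {"tx":0,"ty":0,"tz":0,"spin":0},
    {"tx":0,"ty":0.01,"tz":0,"spin":0},
    {"tx":0,"ty":0.015,"tz":0,"spin":0},
    {"tx":0,"ty":0.015,"tz":0,"spin":0},
    {"tx":0,"ty":0.015,"tz":0,"spin":0},
    {"tx":0,"ty":0.015,"tz":0,"spin":0},
    {"tx":0,"ty":0.015,"tz":0,"spin":0},
    {"tx":0,"ty":0.015,"tz":0,"spin":0},
    {"tx":0,"ty":0,"tz":0,"spin":0},
  ],
  claw=0,
)

```text
clock: 34.27
eef_pos: [0.6058, 0.0715, 0.1149]
tool_rot: [0.002, -0.085, 0.996, 0.0]
contact_force: [0.8, 3.2, 12.6]
width: 0.0152
grip_force: 73.3
```

```bash
python3 - <<'E'
from h import *
plan(.5866,.1792,.114,99.6)
E
```

```text
t34.3 spin 0.2 tx 0.0009 ty 0.1093 tz 0.0009 width 0.0152 pos [0.606 0.072 0.115] yaw 99.8 j7 1.7
```

>>> move_arm(
  rows=[
    {"tx":0.001,"ty":0.0155,"tz":-0.001,"spin":0},
    {"tx":0,"ty":0.0155,"tz":0,"spin":0},
    {"tx":0,"ty":0.0155,"tz":0,"spin":0},
    {"tx":0,"ty":0.0155,"tz":0,"spin":0},
    {"tx":0,"ty":0.0155,"tz":0,"spin":0},
    {"tx":0,"ty":0.0155,"tz":0,"spin":0},
    {"tx":0,"ty":0.0155,"tz":0,"spin":0},
    {"tx":0,"ty":0,"tz":0,"spin":0},
    {"tx":0,"ty":0,"tz":0,"spin":0},
  ],
)

```text
clock: 35.02
eef_pos: [0.5855, 0.1789, 0.1151]
tool_rot: [0.001, -0.085, 0.996, 0.002]
contact_force: [-1.4, 4.6, 5.1]
width: 0.0148
grip_force: 72.0
```

>>> move_arm(
  rows=[
    {"tx":0,"ty":0,"tz":-0.005,"spin":0},
    {"tx":0,"ty":0,"tz":-0.01,"spin":0},
    {"tx":0,"ty":0,"tz":-0.015,"spin":0},
    {"tx":0,"ty":0,"tz":-0.03,"spin":0},
    {"tx":0,"ty":0,"tz":-0.03,"spin":0},
    {"tx":0,"ty":0,"tz":0,"spin":0},
  ],
)

```text
clock: 35.52
eef_pos: [0.5885, 0.1754, 0.2106]
tool_rot: [0.004, -0.083, 0.997, 0.001]
contact_force: [1.4, 0.7, -2.7]
width: 0.015
grip_force: 71.0
```

```bash
python3 - <<'E'
from h import *
plan(.476,.379,.205,169.6)
E
```

```text
t35.5 spin -70.0 tx -0.1800 ty 0.1474 tz 0.0056 width 0.015 pos [0.588 0.175 0.211] yaw 99.6 j7 1.49
```

>>> move_arm(
  rows=[
    {"tx":0,"ty":0,"tz":0,"spin":-7},
    {"tx":0,"ty":0,"tz":0,"spin":-7},
    {"tx":0,"ty":0,"tz":0,"spin":-7},
    {"tx":0,"ty":0,"tz":0,"spin":-7},
    {"tx":0,"ty":0,"tz":0,"spin":-7},
    {"tx":0,"ty":0,"tz":0,"spin":-7},
    {"tx":0,"ty":0,"tz":0,"spin":-7},
    {"tx":0,"ty":0,"tz":0,"spin":-7},
    {"tx":0,"ty":0,"tz":0,"spin":-7},
    {"tx":0,"ty":0,"tz":0,"spin":-7},
    {"tx":0,"ty":0,"tz":0,"spin":0},
  ],
)

```text
clock: 36.43
eef_pos: [0.5852, 0.1745, 0.204]
tool_rot: [-0.001, -0.642, 0.767, 0.0]
contact_force: [0.5, -0.8, -3.5]
width: 0.015
grip_force: 70.8
```

>>> move_arm(
  rows=[
    {"tx":-0.0255,"ty":0.01,"tz":0,"spin":0},
    {"tx":-0.0255,"ty":0.01,"tz":0,"spin":0},
    {"tx":-0.0255,"ty":0.01,"tz":0,"spin":0},
    {"tx":-0.0255,"ty":0.015,"tz":0,"spin":0},
    {"tx":-0.0255,"ty":0.02,"tz":0,"spin":0},
    {"tx":-0.0255,"ty":0.02,"tz":0,"spin":0},
    {"tx":-0.0255,"ty":0.02,"tz":0,"spin":0},
    {"tx":0,"ty":0.02,"tz":0,"spin":0},
    {"tx":0,"ty":0.015,"tz":0,"spin":0},
    {"tx":0,"ty":0,"tz":0,"spin":0},
    {"tx":0,"ty":0,"tz":0,"spin":0},
  ],
)

```text
clock: 37.35
eef_pos: [0.4793, 0.3762, 0.2042]
tool_rot: [-0.0, -0.64, 0.769, -0.0]
contact_force: [0.4, 0.4, -4.2]
width: 0.0149
grip_force: 70.9
```

```bash
python3 - <<'E'
from h import *
plan(.476,.381,.110,169.6)
E
```

```text
t37.4 spin -0.1 tx -0.0041 ty 0.0041 tz 0.0942 width 0.0149 pos [0.479 0.376 0.204] yaw 169.5 j7 2.19
```

>>> move_arm(
  rows=[
    {"tx":-0.004,"ty":0.002,"tz":0,"spin":0},
    {"tx":0,"ty":0,"tz":0.03,"spin":0},
    {"tx":0,"ty":0,"tz":0.03,"spin":0},
    {"tx":0,"ty":0,"tz":0.02,"spin":0},
    {"tx":0,"ty":0,"tz":0.01,"spin":0},
    {"tx":0,"ty":0,"tz":0.003,"spin":0},
    {"tx":0,"ty":0,"tz":0,"spin":0},
    {"tx":0,"ty":0,"tz":0,"spin":0},
  ],
)

```text
clock: 38.02
eef_pos: [0.48, 0.3805, 0.112]
tool_rot: [0.001, -0.64, 0.769, -0.0]
contact_force: [-0.2, -0.1, -3.6]
width: 0.0151
grip_force: 72.0
```

>>> move_arm(
  rows=[
    {"tx":0,"ty":0,"tz":0,"spin":0},
    {"tx":0,"ty":0,"tz":0,"spin":0},
    {"tx":0,"ty":0,"tz":0,"spin":0},
    {"tx":0,"ty":0,"tz":0,"spin":0},
    {"tx":0,"ty":0,"tz":-0.01,"spin":0},
    {"tx":0,"ty":0,"tz":-0.03,"spin":0},
    {"tx":0,"ty":0,"tz":-0.04,"spin":0},
    {"tx":0,"ty":0,"tz":-0.01,"spin":0},
  ],
  claw=0.5,
)

```text
clock: 38.68
eef_pos: [0.4808, 0.3824, 0.2079]
tool_rot: [0.004, -0.64, 0.768, 0.0]
contact_force: [1.6, 0.6, 0.9]
width: 0.0428
grip_force: 0.0
```

```bash
python3 - <<'E'
from h import *
plan(.638,-.128,.2,99.6)
E
```

```text
t38.7 spin 70.0 tx -0.0699 ty -0.5294 tz 0.0079 width 0.0428 pos [0.481 0.382 0.208] yaw 169.6 j7 2.18
```

>>> move_arm(
  rows=[
    {"tx":0,"ty":0,"tz":0,"spin":7},
    {"tx":0,"ty":0,"tz":0,"spin":7},
    {"tx":0,"ty":0,"tz":0,"spin":7},
    {"tx":0,"ty":0,"tz":0,"spin":7},
    {"tx":0,"ty":0,"tz":0,"spin":7},
    {"tx":0,"ty":0,"tz":0,"spin":7},
    {"tx":0,"ty":0,"tz":0,"spin":7},
    {"tx":0,"ty":0,"tz":0,"spin":7},
    {"tx":0,"ty":0,"tz":0,"spin":7},
    {"tx":0,"ty":0,"tz":0,"spin":7},
  ],
)

```text
clock: 39.52
eef_pos: [0.479, 0.3808, 0.2023]
tool_rot: [0.0, -0.081, 0.997, 0.001]
contact_force: [0.3, 0.5, -0.4]
width: 0.0426
grip_force: 0.0
```

>>> move_arm(
  rows=[
    {"tx":-0.0039,"ty":-0.0294,"tz":0,"spin":0},
    {"tx":-0.0039,"ty":-0.0294,"tz":0,"spin":0},
    {"tx":-0.0039,"ty":-0.0294,"tz":0,"spin":0},
    {"tx":-0.0039,"ty":-0.0294,"tz":0,"spin":0},
    {"tx":-0.0039,"ty":-0.0294,"tz":0,"spin":0},
    {"tx":-0.0039,"ty":-0.0294,"tz":0,"spin":0},
    {"tx":-0.0039,"ty":-0.0294,"tz":0,"spin":0},
    {"tx":-0.0039,"ty":-0.0294,"tz":0,"spin":0},
    {"tx":-0.0039,"ty":-0.0294,"tz":0,"spin":0},
    {"tx":-0.0039,"ty":-0.0294,"tz":0,"spin":0},
    {"tx":-0.0039,"ty":-0.0294,"tz":0,"spin":0},
    {"tx":-0.0039,"ty":-0.0294,"tz":0,"spin":0},
    {"tx":-0.0039,"ty":-0.0294,"tz":0,"spin":0},
    {"tx":-0.0039,"ty":-0.0294,"tz":0,"spin":0},
    {"tx":-0.0039,"ty":-0.0294,"tz":0,"spin":0},
    {"tx":-0.0039,"ty":-0.0294,"tz":0,"spin":0},
    {"tx":-0.0039,"ty":-0.0294,"tz":0,"spin":0},
    {"tx":-0.0039,"ty":-0.0294,"tz":0,"spin":0},
    {"tx":0,"ty":0,"tz":0,"spin":0},
    {"tx":0,"ty":0,"tz":0,"spin":0},
  ],
)

```text
clock: 41.18
eef_pos: [0.6368, -0.1319, 0.202]
tool_rot: [0.0, -0.082, 0.997, -0.0]
contact_force: [0.6, 1.3, 0.1]
width: 0.0428
grip_force: 0.0
```

```bash
python3 - <<'E'
from h import *
plan(.638,-.128,.114,99.6)
E
```

```text
t41.2 spin -0.2 tx -0.0019 ty 0.0036 tz 0.0880 width 0.0428 pos [ 0.637 -0.132  0.202] yaw 99.4 j7 2.03
```

>>> move_arm(
  rows=[
    {"tx":-0.001,"ty":0.002,"tz":0,"spin":0},
    {"tx":0,"ty":0,"tz":0.03,"spin":0},
    {"tx":0,"ty":0,"tz":0.03,"spin":0},
    {"tx":0,"ty":0,"tz":0.019,"spin":0},
    {"tx":0,"ty":0,"tz":0.009,"spin":0},
    {"tx":0,"ty":0,"tz":0,"spin":0},
    {"tx":0,"ty":0,"tz":0,"spin":0},
  ],
)

```text
clock: 41.77
eef_pos: [0.6377, -0.1262, 0.114]
tool_rot: [0.0, -0.085, 0.996, 0.0]
contact_force: [0.2, -0.3, 1.2]
width: 0.0426
grip_force: 0.0
```

>>> move_arm(
  rows=[
    {"tx":0,"ty":0,"tz":0,"spin":0},
    {"tx":0,"ty":0,"tz":0,"spin":0},
    {"tx":0,"ty":0,"tz":0,"spin":0},
    {"tx":0,"ty":0,"tz":0,"spin":0},
    {"tx":0,"ty":0,"tz":0,"spin":0},
    {"tx":0,"ty":0,"tz":0,"spin":0},
    {"tx":0,"ty":0.01,"tz":-0.001,"spin":0},
    {"tx":0,"ty":0.015,"tz":0,"spin":0},
    {"tx":0,"ty":0.015,"tz":0,"spin":0},
    {"tx":0,"ty":0.015,"tz":0,"spin":0},
    {"tx":0,"ty":0.015,"tz":0,"spin":0},
    {"tx":0,"ty":0.015,"tz":0,"spin":0},
    {"tx":0,"ty":0.015,"tz":0,"spin":0},
    {"tx":0,"ty":0,"tz":0,"spin":0},
  ],
  claw=0,
)

```text
clock: 42.93
eef_pos: [0.6205, -0.0235, 0.1148]
tool_rot: [0.0, -0.086, 0.996, 0.001]
contact_force: [0.3, -0.5, 6.7]
width: 0.0151
grip_force: 72.0
```

```bash
python3 - <<'E'
from h import *
plan(.5866,.1792,.114,99.6)
E
```

```text
t42.9 spin 0.3 tx -0.0004 ty 0.2056 tz 0.0008 width 0.0151 pos [ 0.621 -0.024  0.115] yaw 99.9 j7 1.89
```

>>> move_arm(
  rows=[
    {"tx":0,"ty":0.0158,"tz":0,"spin":0},
    {"tx":0,"ty":0.0158,"tz":0,"spin":0},
    {"tx":0,"ty":0.0158,"tz":0,"spin":0},
    {"tx":0,"ty":0.0158,"tz":0,"spin":0},
    {"tx":0,"ty":0.0158,"tz":0,"spin":0},
    {"tx":0,"ty":0.0158,"tz":0,"spin":0},
    {"tx":0,"ty":0.0158,"tz":0,"spin":0},
    {"tx":0,"ty":0.0158,"tz":0,"spin":0},
    {"tx":0,"ty":0.0158,"tz":0,"spin":0},
    {"tx":0,"ty":0.0158,"tz":0,"spin":0},
    {"tx":0,"ty":0.0158,"tz":0,"spin":0},
    {"tx":0,"ty":0.0158,"tz":0,"spin":0},
    {"tx":0,"ty":0.0158,"tz":0,"spin":0},
    {"tx":0,"ty":0,"tz":0,"spin":0},
    {"tx":0,"ty":0,"tz":0,"spin":0},
  ],
)

```text
clock: 44.18
eef_pos: [0.5853, 0.1775, 0.1149]
tool_rot: [0.0, -0.086, 0.996, 0.001]
contact_force: [0.0, 3.2, 8.7]
width: 0.0152
grip_force: 73.6
```

>>> move_arm(
  rows=[
    {"tx":0,"ty":0,"tz":-0.005,"spin":0},
    {"tx":0,"ty":0,"tz":-0.01,"spin":0},
    {"tx":0,"ty":0,"tz":-0.015,"spin":0},
    {"tx":0,"ty":0,"tz":-0.03,"spin":0},
    {"tx":0,"ty":0,"tz":-0.03,"spin":0},
    {"tx":0,"ty":0,"tz":0,"spin":0},
  ],
)

```text
clock: 44.68
eef_pos: [0.5882, 0.1747, 0.2101]
tool_rot: [0.003, -0.084, 0.996, 0.001]
contact_force: [1.9, -0.8, -2.9]
width: 0.0147
grip_force: 71.9
```

```bash
python3 - <<'E'
from h import *
plan(.547,.369,.205,169.6)
E
```

```text
t44.7 spin -70.0 tx -0.1837 ty 0.0756 tz 0.0051 width 0.0147 pos [0.588 0.175 0.21 ] yaw 99.6 j7 1.52
```

>>> move_arm(
  rows=[
    {"tx":0,"ty":0,"tz":0,"spin":-7},
    {"tx":0,"ty":0,"tz":0,"spin":-7},
    {"tx":0,"ty":0,"tz":0,"spin":-7},
    {"tx":0,"ty":0,"tz":0,"spin":-7},
    {"tx":0,"ty":0,"tz":0,"spin":-7},
    {"tx":0,"ty":0,"tz":0,"spin":-7},
    {"tx":0,"ty":0,"tz":0,"spin":-7},
    {"tx":0,"ty":0,"tz":0,"spin":-7},
    {"tx":0,"ty":0,"tz":0,"spin":-7},
    {"tx":0,"ty":0,"tz":0,"spin":-7},
    {"tx":0,"ty":0,"tz":0,"spin":0},
  ],
)

```text
clock: 45.6
eef_pos: [0.5851, 0.1737, 0.2036]
tool_rot: [-0.001, -0.643, 0.766, 0.001]
contact_force: [-0.4, 0.0, -4.4]
width: 0.0152
grip_force: 71.7
```

>>> move_arm(
  rows=[
    {"tx":-0.0265,"ty":0.009,"tz":0,"spin":0},
    {"tx":-0.0265,"ty":0.009,"tz":0,"spin":0},
    {"tx":-0.0265,"ty":0.009,"tz":0,"spin":0},
    {"tx":-0.0265,"ty":0.009,"tz":0,"spin":0},
    {"tx":-0.0265,"ty":0.009,"tz":0,"spin":0},
    {"tx":-0.0265,"ty":0.009,"tz":0,"spin":0},
    {"tx":-0.0265,"ty":0.009,"tz":0,"spin":0},
    {"tx":0,"ty":0.0,"tz":0,"spin":0},
    {"tx":0,"ty":0,"tz":0,"spin":0},
  ],
)

```text
clock: 46.35
eef_pos: [0.5554, 0.3702, 0.2034]
tool_rot: [-0.001, -0.64, 0.768, 0.001]
contact_force: [0.5, -1.2, -5.4]
width: 0.0151
grip_force: 71.7
```

```bash
python3 - <<'E'
from h import *
plan(.550,.369,.110,169.6)
E
```

```text
t46.4 spin 0.1 tx 0.0022 ty 0.0051 tz 0.0934 width 0.0151 pos [0.555 0.37  0.203] yaw 169.7 j7 2.31
```

>>> move_arm(
  rows=[
    {"tx":0.001,"ty":0.003,"tz":0,"spin":0},
    {"tx":0,"ty":0,"tz":0.03,"spin":0},
    {"tx":0,"ty":0,"tz":0.03,"spin":0},
    {"tx":0,"ty":0,"tz":0.02,"spin":0},
    {"tx":0,"ty":0,"tz":0.01,"spin":0},
    {"tx":0,"ty":0,"tz":0.003,"spin":0},
    {"tx":0,"ty":0,"tz":0,"spin":0},
    {"tx":0,"ty":0,"tz":0,"spin":0},
  ],
)

```text
clock: 47.02
eef_pos: [0.5551, 0.3663, 0.1121]
tool_rot: [0.0, -0.639, 0.769, -0.0]
contact_force: [0.1, -0.4, -4.1]
width: 0.015
grip_force: 72.8
```

>>> move_arm(
  rows=[
    {"tx":0,"ty":0,"tz":0,"spin":0},
    {"tx":0,"ty":0,"tz":0,"spin":0},
    {"tx":0,"ty":0,"tz":0,"spin":0},
    {"tx":0,"ty":0,"tz":0,"spin":0},
    {"tx":0,"ty":0,"tz":-0.01,"spin":0},
    {"tx":0,"ty":0,"tz":-0.03,"spin":0},
    {"tx":0,"ty":0,"tz":-0.04,"spin":0},
    {"tx":0,"ty":0,"tz":-0.01,"spin":0},
  ],
  claw=0.5,
)

```text
clock: 47.68
eef_pos: [0.5567, 0.3687, 0.2083]
tool_rot: [0.004, -0.64, 0.768, -0.0]
contact_force: [0.4, 1.3, 1.5]
width: 0.0429
grip_force: 0.0
```

```bash
python3 - <<'E'
from h import *
plan(.499,.129,.2,99.6);s=ctrl.read_state()
w=snap('wrist','w14')
t=snap('top','t6');f=np.vstack([w['frame'][:, :],t['frame']])
a=cv2.resize(w['frame'],(400,300));b=cv2.resize(t['frame'][170:330,90:420],(400,194));d=snap('side','s6')['frame']
cv2.imwrite('pics/m.png',np.hstack([np.vstack([a,cv2.copyMakeBorder(b,0,106,0,0,0)]),cv2.copyMakeBorder(cv2.resize(d[160:420,150:410],(400,400)),0,200,0,0,0)])[:,:,::-1])
E
```

```text
t47.7 spin 70.0 tx 0.0968 ty -0.2267 tz 0.0083 width 0.0429 pos [0.557 0.369 0.208] yaw 169.6 j7 2.31
```

View pics/m.png

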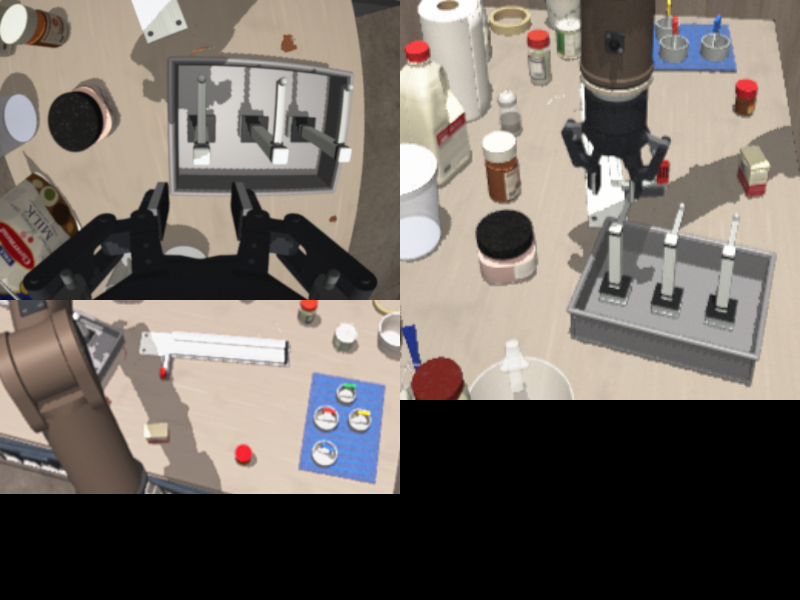

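All three carriers stand in the tub, the cups are upright on the mat, and the gate is still open. The blue cup looks nudged, at about top-image (358,296), so I'll check it and then go shut the gate.

```bash
cat >> h.py <<'E'
def mat(name):
    c=snap('top',name);h=cv2.cvtColor(c['frame'],cv2.COLOR_RGB2HSV);A=h[225:325,335:415]
    m=((A[...,1]<90)&(A[...,2]>60)).astype(np.uint8);m=cv2.morphologyEx(m,2,np.ones((3,3),np.uint8));n,_,st,ce=cv2.connectedComponentsWithStats(m)
    for i in range(1,n):
        if 60<st[i][4]<600:
            p=onz(c,ce[i]+[335,225],.036);d=p[:2]-[.489,-.342];print('cup px',(ce[i]+[335,225]).round(1),st[i][4],p.round(3),'mat xy',round(d[0]*.998+d[1]*.07,3),round(-d[0]*.07+d[1]*.998,3))
E
python3 - <<'E'
from h import *
mat('t7')
E
```

```text
cup px [374.7 248.3] 223 [ 0.561 -0.333  0.036] mat xy 0.072 0.004
cup px [357.9 268.8] 324 [ 0.484 -0.296  0.036] mat xy -0.002 0.046
cup px [385.4 270.5] 267 [ 0.499 -0.377  0.036] mat xy 0.008 -0.036
cup px [356.6 297.7] 330 [ 0.396 -0.309  0.036] mat xy -0.091 0.039
```

>>> move_arm(
  rows=[
    {"tx":0,"ty":0,"tz":0,"spin":7},
    {"tx":0,"ty":0,"tz":0,"spin":7},
    {"tx":0,"ty":0,"tz":0,"spin":7},
    {"tx":0,"ty":0,"tz":0,"spin":7},
    {"tx":0,"ty":0,"tz":0,"spin":7},
    {"tx":0,"ty":0,"tz":0,"spin":7},
    {"tx":0,"ty":0,"tz":0,"spin":7},
    {"tx":0,"ty":0,"tz":0,"spin":7},
    {"tx":0,"ty":0,"tz":0,"spin":7},
    {"tx":0,"ty":0,"tz":0,"spin":7},
  ],
)

```text
clock: 48.72
eef_pos: [0.5537, 0.3667, 0.1999]
tool_rot: [-0.001, -0.081, 0.997, -0.001]
contact_force: [0.5, -0.7, -0.1]
width: 0.0427
grip_force: 0.0
```

>>> move_arm(
  rows=[
    {"tx":0.0121,"ty":-0.0283,"tz":0,"spin":0},
    {"tx":0.0121,"ty":-0.0283,"tz":0,"spin":0},
    {"tx":0.0121,"ty":-0.0283,"tz":0,"spin":0},
    {"tx":0.0121,"ty":-0.0283,"tz":0,"spin":0},
    {"tx":0.0121,"ty":-0.0283,"tz":0,"spin":0},
    {"tx":0.0121,"ty":-0.0283,"tz":0,"spin":0},
    {"tx":0.0121,"ty":-0.0283,"tz":0,"spin":0},
    {"tx":0.0121,"ty":-0.0283,"tz":0,"spin":0},
    {"tx":0,"ty":0,"tz":0,"spin":0},
    {"tx":0,"ty":0,"tz":0,"spin":0},
  ],
)

```text
clock: 49.55
eef_pos: [0.4961, 0.1257, 0.2008]
tool_rot: [-0.001, -0.082, 0.997, -0.0]
contact_force: [-0.7, 0.5, 0.1]
width: 0.0426
grip_force: 0.0
```

```bash
python3 - <<'E'
from h import *
plan(.4998,.1305,.04,99.6)
E
```

```text
t49.5 spin -0.2 tx -0.0044 ty 0.0041 tz 0.1608 width 0.0426 pos [0.496 0.126 0.201] yaw 99.4 j7 1.52
```

The blue cup was knocked but is still inside the limits (mat x -91 mm, y 39 mm). Shut the gate.

>>> move_arm(
  rows=[
    {"tx":-0.004,"ty":0.004,"tz":0.035,"spin":0},
    {"tx":0,"ty":0,"tz":0.035,"spin":0},
    {"tx":0,"ty":0,"tz":0.035,"spin":0},
    {"tx":0,"ty":0,"tz":0.035,"spin":0},
    {"tx":0,"ty":0,"tz":0.02,"spin":0},
    {"tx":0,"ty":0,"tz":0,"spin":0},
    {"tx":0,"ty":0,"tz":0,"spin":0},
  ],
)

```text
clock: 50.13
eef_pos: [0.4993, 0.1329, 0.0403]
tool_rot: [-0.002, -0.085, 0.996, -0.0]
contact_force: [0.1, 0.2, 0.7]
width: 0.0423
grip_force: 0.0
```

>>> move_arm(
  rows=[
    {"tx":0,"ty":0,"tz":0,"spin":0},
    {"tx":0,"ty":0,"tz":0,"spin":0},
    {"tx":0,"ty":0,"tz":0,"spin":0},
    {"tx":0,"ty":0,"tz":0,"spin":0},
    {"tx":0,"ty":0,"tz":0,"spin":0},
    {"tx":0,"ty":0,"tz":0,"spin":0},
    {"tx":-0.01,"ty":0,"tz":0,"spin":0},
    {"tx":-0.01,"ty":0,"tz":0,"spin":0},
    {"tx":-0.01,"ty":0,"tz":0,"spin":0},
    {"tx":-0.01,"ty":0,"tz":0,"spin":0},
    {"tx":-0.006,"ty":0,"tz":0,"spin":0},
    {"tx":0,"ty":0,"tz":0,"spin":0},
    {"tx":0,"ty":0,"tz":0,"spin":0},
  ],
  claw=0,
  newtons=50,
)

```text
clock: 51.22
eef_pos: [0.5462, 0.1384, 0.043]
tool_rot: [0.001, -0.083, 0.997, -0.0]
contact_force: [-2.2, -6.5, 4.9]
width: 0.0131
grip_force: 51.2
```

```bash
python3 - <<'E'
from h import *
plan(.5431,.137,.04,99.6);print(ctrl.read_state()['contact_force'].round(1) if hasattr(ctrl.read_state()['contact_force'],'round') else ctrl.read_state()['contact_force'])
E
```

```text
t51.2 spin -0.1 tx 0.0032 ty -0.0009 tz 0.0030 width 0.0131 pos [0.546 0.138 0.043] yaw 99.5 j7 1.64
[-2.2 -6.5  4.9]
```

>>> move_arm(
  rows=[
    {"tx":-0.002,"ty":0,"tz":0,"spin":0},
    {"tx":-0.002,"ty":0,"tz":0,"spin":0},
    {"tx":0,"ty":0,"tz":0,"spin":0},
  ],
)

```text
clock: 51.47
eef_pos: [0.5463, 0.1384, 0.0428]
tool_rot: [-0.003, -0.083, 0.997, -0.001]
contact_force: [-15.7, -8.1, 19.5]
width: 0.0132
grip_force: 53.0
```

>>> move_arm(
  rows=[
    {"tx":0.003,"ty":0,"tz":0,"spin":0},
    {"tx":0,"ty":0,"tz":0,"spin":0},
    {"tx":0,"ty":0,"tz":0,"spin":0},
    {"tx":0,"ty":0,"tz":0,"spin":0},
    {"tx":0,"ty":0,"tz":0,"spin":0},
    {"tx":0,"ty":0,"tz":-0.02,"spin":0},
    {"tx":0,"ty":0,"tz":-0.035,"spin":0},
    {"tx":0,"ty":0,"tz":-0.035,"spin":0},
    {"tx":0,"ty":0,"tz":-0.035,"spin":0},
    {"tx":0,"ty":0,"tz":-0.035,"spin":0},
    {"tx":0,"ty":0.04,"tz":0,"spin":0},
    {"tx":0,"ty":0.04,"tz":0,"spin":0},
    {"tx":0,"ty":0,"tz":0,"spin":0},
    {"tx":0,"ty":0,"tz":0,"spin":0},
  ],
  claw=0.5,
)

```text
clock: 52.63
eef_pos: [0.5322, 0.2226, 0.2012]
tool_rot: [-0.0, -0.087, 0.996, 0.001]
contact_force: [-0.3, -0.4, -0.5]
width: 0.0429
grip_force: 0.0
```

```bash
python3 - <<'E'
from h import *
plan(.5431,.137,.04,99.6)
for n in('top','side'):
    c=snap(n,n+'9');m=cv2.inRange(cv2.cvtColor(c['frame'],cv2.COLOR_RGB2HSV),(0,190,120),(6,255,255));k,_,st,ce=cv2.connectedComponentsWithStats(m)
    print(n,[(ce[i].round(1).tolist(),st[i].tolist()) for i in range(1,k) if st[i][4]>8 and 200<ce[i][0]<330 and 200<ce[i][1]<300])
mat('t8')
E
```

```text
t52.6 spin 0.4 tx 0.0036 ty -0.0862 tz 0.1612 width 0.0429 pos [0.532 0.223 0.201] yaw 100.0 j7 1.41
top [([225.9, 216.8], [224, 213, 4, 9, 24])]
side [([302.8, 267.1], [300, 265, 7, 5, 23]), ([302.0, 276.5], [300, 272, 7, 7, 18])]
cup px [374.7 248.4] 224 [ 0.561 -0.333  0.036] mat xy 0.072 0.004
cup px [357.9 268.7] 323 [ 0.484 -0.296  0.036] mat xy -0.002 0.046
cup px [385.4 270.5] 267 [ 0.499 -0.377  0.036] mat xy 0.008 -0.036
cup px [356.6 297.7] 330 [ 0.396 -0.309  0.036] mat xy -0.091 0.039
```

```bash
python3 -c "
from h import *
print(order.job_done())"
```

```text
the job is handed in; nothing more can be done
None
```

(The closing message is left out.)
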